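# Feel out the pump buttons that still snap

## Task

The bottle with the green cap is in the way of the three pump buttons: first set it upright in the green tray. Then press every green button slowly, square to its sloping panel, until it is in: a sound one resists and then snaps over, a worn-out one stays soft all the way. Shut the yellow hood over each button that stayed soft and leave the hood standing open over each that snapped, without disturbing the jar, the tin or the brass rose.

Things in the scene. Friction and masses are not known exactly. Their poses are not given: they have to be found in the camera images.
- panel: fixed steel plate 190 x 364 x 10 mm with three alike grey wedge-shaped switch boxes (104 mm wide, 114 mm apart). Origin: centre of its underside; x from the low front (robot's side) to the high back, y left. Box faces slope 35 degrees: z = 45 mm at x = -68 mm to 140 mm at x = 67 mm. Out of a face, square to it, is (-0.574, 0, 0.819) in this frame; up the slope is (0.819, 0, 0.574)
- bay_1 (a point): centre of the outer end of the unpressed green button in the left box (+y side of the panel): a cap 44 mm in diameter standing 14 mm out of the face plate, which moves straight into the face, 10 mm at most, and stays in. All look alike; which boxes are sound changes from start to start
- bay_2 (a point): the same for the middle box
- bay_3 (a point): the same for the right box (-y side)
- hinge_1 (a point): middle of the hinge line (along the panel's y) of the left box's yellow hood, 58 mm up the slope from the button's axis, 2 mm above the face plate. Hood: 86 mm long from the hinge, 78 wide, 20 deep. Shut, it lies down the slope over the button, top 20 mm above the hinge line; open, it leans over the button. Stays at any angle (about 1 N at its free end); push it from behind, over and down, to shut
- hinge_2 (a point): the same for the middle box
- hinge_3 (a point): the same for the right box
- button_1 (a joint): travel of one of the buttons, m: 0 out, 0.010 fully in. Sound: resistance climbs to 4 N in 1 mm and to about 7 N near 2.5 mm, eases, and falls to nothing by 8.5 mm, where it runs in by itself and holds (let go sooner, it springs out). Worn out: an even 1.5 to 2.5 N down to the stop. Buttons and hoods are numbered by switch box, and the boxes change bays: numbers do not tell the bay
- button_2 (a joint): the same for another of the boxes
- button_3 (a joint): the same for the remaining box
- hood_1 (a joint): angle of the hood of the same box as button_1, rad: 0 shut on the face, 2.1 fully open; starts between 1.65 and 2.0
- hood_2 (a joint): the same for the box of button_2
- hood_3 (a joint): the same for the box of button_3
- bottle: clear bottle with lilac contents and a green screw cap, standing upright in front of the panel: 193 mm tall, body 64 mm in diameter, cap 37 mm in diameter from 165 to 193 mm height; about 0.43 kg; origin: centre of its underside
- tray: fixed green square tray 104 x 104 x 22 mm with 4 mm walls and floor, on the bench to the left or the right of the panel; origin: centre of its underside
- jar: bystander: glass jar 91 x 91 x 181 mm with grey lid, on the side away from the tray; origin: centre of its underside
- rose: bystander: brass watering rose, 70 mm in diameter, 59 mm tall, beside the bottle; origin: centre of its underside
- tin: bystander: food tin, 75 mm in diameter, 58 mm tall, on the other side of the bottle; origin: centre of its underside
Not all that is in view belongs to the job. What is shaped like the bottle but blue or turquoise is not meant.

How it is judged:
On the way, in this order (a step that is already met when the one before it is completed fails the run):
1. the bottle stands upright on the tray's floor, released (horizontal distance between bottle and tray below 0.03 m and height (world z) of bottle below 0.012 m and angle between bottle's own z axis and vertical below 0.1 rad and contact force between the fingers and bottle below 0.1 N), for 0.2 s.
2. all three buttons have been pressed in (value of joint each of button_1, button_2, button_3 above 0.006 m), for 0.1 s.
At the end, for the whole second after the job is handed in: The bottle stands at rest, upright (within 0.1 rad) on the tray's floor, its axis within 30 mm of the tray's centre; all three buttons are in by more than 6 mm; the hoods of the soft buttons are shut (below 0.12 rad) and the hood of the one that snapped stands open (above 1.3 rad) (all of step 2 and horizontal distance between bottle and tray below 0.03 m and height (world z) of bottle below 0.012 m and angle between bottle's own z axis and vertical below 0.1 rad and linear speed of bottle below 0.02 m/s and value of joint each of hood_1, hood_3 below 0.12 rad and value of joint hood_2 above 1.3 rad); the robot touches nothing.
It fails at once if a button is punched in instead of pressed slowly (faster than 0.15 m/s on a soft one, 0.3 m/s with the snap) (velocity of joint any of button_1, button_3 above 0.15 m/s or velocity of joint button_2 above 0.3 m/s).
It fails at once if the bottle is tipped by more than 0.6 rad (angle between bottle's own z axis and vertical above 0.6 rad).
It fails at once if the jar, the tin or the rose is shifted by more than 30 mm (distance of any of jar, tin, rose from where it was at the start of the episode above 0.03 m).
It fails at once if the hood over the sound button is shut (below 0.5 rad) (value of joint hood_2 below 0.5 rad).
It also fails if it takes over 72 s, if anything falls off the work surface, if the arm or the gripper's body presses on something with over 40 N, if the wrist force passes 120 N, or if a joint passes its speed limit or range.

## Robot

A 6-joint arm with a two-finger parallel gripper is mounted at the origin on the work surface; the furniture and walls round the work are solid. World frame = base frame: x ahead of the robot, y to its left, z up, the work surface at z = 0. Lengths are in m, angles in rad, forces in N, time in s.
With the tool pointing down it reaches from about 0.375 to 0.9 m from the base axis. Payload 3.1 kg.
Tool frame: the origin (TCP) lies on the centre line of the jaws, within the pads' length; the fingertips stand 8 mm ahead of it and the grasp point (between the pads) lies 11 mm behind it (robot.tip_extent is the distance from the TCP to the fingertips, in m); y points along the fingers, z is the direction in which the jaws open and shut, and the axes are right-handed (so a half turn about y gives the same grasp; the last joint's range is limited). The gripper opens to 87 mm and grips with 3 to 60 N. Pads are 19 mm wide; open, the fingers measure 117 mm over their backs; the gripper's body (75 mm by 190 mm) begins 51 mm behind the grasp point.
Start: joints at [-1.323, 0.527, 1.433, -0, 1.181, -0.178], TCP at [0.258, -0.569, 0.231] pointing down, gripper open.
Joint ranges: [-3.08, 3.08], [-0.75, 2.2], [0.22, 2.44], [-1.43, 4.57], [0, 2.65], [-2.85, 2.85]. Speed limits (rad/s): [2.79, 2.79, 3.14, 3.14, 3.14, 3.14].

## Interface

Orientations are given as a unit quaternion [x, y, z, w].
In Python, from rig import robot gives the robot as it stands.
- The arm moves only by the shell command python3 -m crank 'ROWS' [FORCE]. ROWS is JSON, a list that holds one entry, the list of rows, each a list of 7 numbers: the turn, a rotation vector about the tool's x, y, z in degrees, then the shift along the tool's x, y, z in m, then the opening in per cent of the stroke, from 0 (shut) to 100 (fully open). In form: [[[ax, ay, az, dx, dy, dz, gripper], ...]]. A call has exactly 5 rows; each row shifts and turns the commanded pose from where the row before left it, along the tool's axes as they then stand; what a row does not reach is not made up. A row lasts 1/8 s, in which the tool goes at most 62.5 mm and 10.7 degrees, less where a joint would pass 70% of its speed; a pose out of reach is approached as far as the arm can. A call with a gripper value outside its range is refused whole. The fingers move at their own pace and stop on an object; FORCE is the grip in N (left out, the last holds). Time passes only in rows, so rows that do not move let the fingers close, or fill a call up. It gives the time, the measured TCP pose, the force and the opening at its end, in the units of the state.
- robot.get_obs(): the state, without advancing time (a new reading comes with each control period).
- robot.camera(name): name is "side" or "top" or "wrist"; returns a dict with "img" (384x512x3 uint8, red, green, blue), "K" (3x3 intrinsics, pixels), "R" (3x3) and "t" (3): a world point X has camera coordinates R X + t; the wrist camera has in their place "T_tool_cam" (4x4, takes a point from camera to tool coordinates, whose origin is the TCP and whose axes are the tool frame's). Camera axes: x right, y down, z forward; pixel columns grow to the right and rows downward; lengths in m; the calibration is good to about 2 mm. A picture is of the moment at which its call begins: read the wrist's pose just before it. There is no depth.
- robot.hand_in(): hands the job in, once; it reports no verdict.
Trained networks look in a picture, given as the dict that the camera call returned (one of the last four; its "shot" number tells which), for a name from the list of things; names that differ only in an ending like _2 or _b are one class to them, and where a whole thing is asked for, a point or a joint stands for the part that bears it (a point fixed in the world has none). Each returns a list of dicts, best first, with "conf" (0 to 1); they miss things now and then, are a little off and sometimes report something else, mostly with a low value. They report only what shows in the picture. A call takes as long as a camera call. They do not tell look-alikes from the thing itself.
- robot.spot_in(picture, thing): "at" ([row, column] in pixels, amid what is visible of it).
The state is a dict: "time": time; "q": joint angles; "joint_velocities": joint speeds; "joint_torque": joint torques, N m; "position": TCP position; "tool_rot": TCP orientation; "ft_force": force on the tool from outside, world axes, zero at the start; "moment": the same for the moment, N m; "grip_width": finger opening in m.
Only numpy, scipy, OpenCV 4.12 (cv2) and the standard library are available. Lean on these libraries where they do the work, as an engineer would, in place of code of your own. Each camera call takes 0.05 s, during which the arm holds its last target.

## Working session

There is one attempt and no reset: what is moved stays moved. The work goes in short steps, Python scripts to look and compute and a shell command to move; the robot and the scene stay as the last step left them, time stands still between calls to the robot, and variables do not carry over. Pictures are saved under pics/ and viewed, and the job is handed in when it is done.

```bash
ls -la; mkdir -p pics; python3 - <<'E'
from rig import robot
import cv2
o=robot.get_obs()
for k,v in o.items(): print(k,v)
print(robot.tip_extent)
for n in ["side","top"]:
    c=robot.camera(n); cv2.imwrite(f"pics/{n}0.png",c["img"][:,:,::-1]); print(n,c["K"],c["R"],c["t"])
    for th in ["bottle","tray","panel","jar","rose","tin","bay_1","hinge_1","button_1","hood_1"]:
        print(th,[(r["at"],round(r["conf"],2)) for r in robot.spot_in(c,th)])
E
```

```text
total 12
drwxr-xr-x  3 agent agent 4096 Dec  7 16:05 .
drwxr-xr-x 23 root  root  4096 Dec  7 16:05 ..
drwxr-xr-x  2 agent agent 4096 Dec  7 16:05 pics
time 0.0
q [-1.32350023e+00  5.28467136e-01  1.43390944e+00 -8.78226372e-06
  1.18139549e+00 -1.78514859e-01]
joint_velocities [ 0.00061467  0.00020555 -0.00068311  0.00125704  0.0001058  -0.00076929]
joint_torque [ 4.93865718e-04 -4.40040386e+01 -1.76590168e+01  6.33427408e-02
  5.81970939e-02 -1.71301176e-04]
position [ 0.257999   -0.56847252  0.22956876]
tool_rot [-0.14944256  0.69191042 -0.69037045  0.14938383]
ft_force [-0.36866269 -0.24698214 -0.43083255]
moment [ 0.00303164 -0.04401833 -0.00179264]
grip_width 0.08713191229709771
0.008
side [[366.9742483    0.         255.38506197]
 [  0.         366.9742483  195.68791812]
 [  0.           0.           1.        ]] [[-0.98280174  0.18432963  0.01110492]
 [ 0.15698047  0.86562578 -0.47544626]
 [-0.09725154 -0.46552615 -0.87967468]] [ 0.48156542 -0.01940843  1.44398724]
bottle [([195.1, 292.8], 0.9), ([148.6, 295.7], 0.82), ([214.5, 265.9], 0.73), ([289.2, 225.0], 0.68)]
tray [([31
[... 723 characters left out ...]
45366076e-01 -1.93201325e-02 -9.69237959e-01]] [0.0472892  0.49589347 1.2712015 ]
bottle [([203.3, 243.8], 0.94), ([230.3, 261.2], 0.91), ([158.3, 183.1], 0.74), ([148.5, 263.7], 0.67), ([168.9, 261.0], 0.61)]
tray [([199.9, 164.8], 0.91), ([201.9, 244.0], 0.44), ([213.3, 309.2], 0.21)]
panel [([192.0, 273.7], 0.92)]
jar [([179.8, 369.1], 0.77), ([168.2, 291.5], 0.59)]
rose [([202.5, 211.5], 0.83), ([170.7, 292.2], 0.35)]
tin [([211.4, 308.5], 0.73), ([147.4, 263.2], 0.69)]
bay_1 [([194.6, 275.7], 0.7)]
hinge_1 [([190.8, 266.3], 0.6)]
button_1 [([169.6, 289.7], 0.6), ([165.0, 261.2], 0.56), ([144.2, 294.0], 0.5)]
hood_1 [([145.5, 290.7], 0.62), ([147.3, 262.6], 0.47), ([146.0, 227.1], 0.45)]
```

View pics/side0.png

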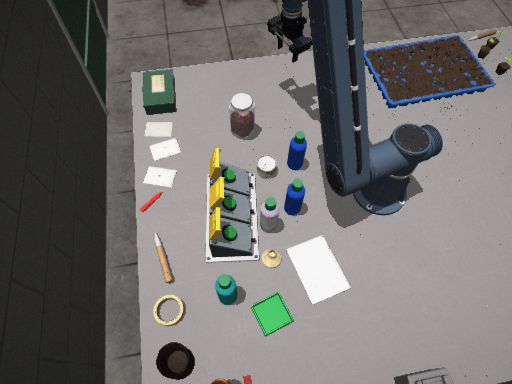

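View pics/top0.png

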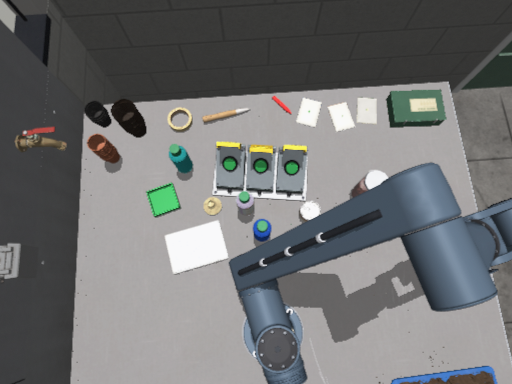

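```bash
python3 - <<'E'
import cv2
a=cv2.imread("pics/side0.png")[130:330,170:350]; cv2.imwrite("pics/side0c.png",cv2.resize(a,None,fx=3,fy=3,interpolation=cv2.INTER_CUBIC)[:600])
a=cv2.imread("pics/top0.png")[110:260,140:340]; cv2.imwrite("pics/top0c.png",cv2.resize(a,None,fx=4,fy=4,interpolation=cv2.INTER_CUBIC)[:600])
E
```

```text
(no output)
```

View pics/side0c.png

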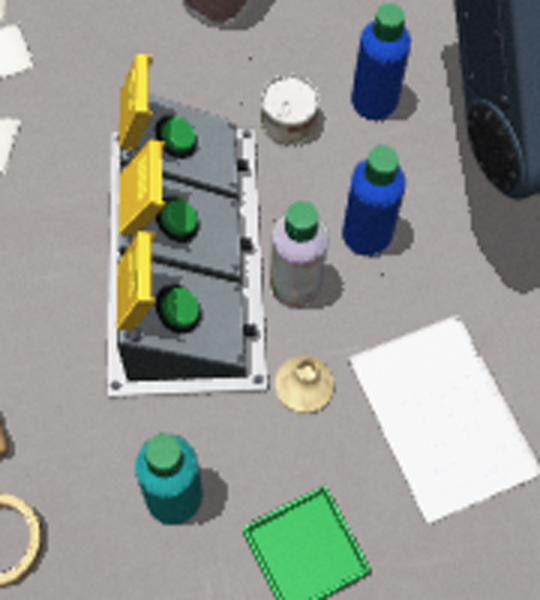

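View pics/top0c.png

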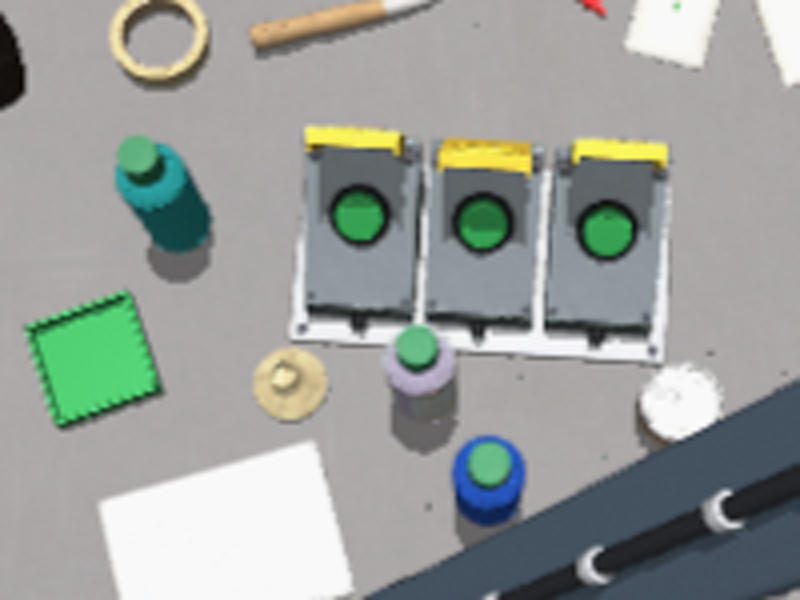

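```bash
cat > h.py <<'E'
import numpy as np
from scipy.optimize import least_squares
from scipy.spatial.transform import Rotation as Rot
CAM={"side":(np.array([[366.9742483,0,255.38506197],[0,366.9742483,195.68791812],[0,0,1]]),np.array([[-0.98280174,0.18432963,0.01110492],[0.15698047,0.86562578,-0.47544626],[-0.09725154,-0.46552615,-0.87967468]]),np.array([0.48156542,-0.01940843,1.44398724])),
"top":(np.array([[357.52595028,0,259.08789963],[0,357.52595028,192.23621172],[0,0,1]]),np.array([[-7.52302024e-02,-9.97165846e-01,8.32031663e-04],[-9.66507064e-01,7.27118155e-02,-2.46124129e-01],[2.45366076e-01,-1.93201325e-02,-9.69237959e-01]]),np.array([0.0472892,0.49589347,1.2712015]))}
def proj(c,X):
    K,R,t=CAM[c]; p=K@(R@np.asarray(X,float)+t); return p[1]/p[2],p[0]/p[2]  # row,col
def onz(c,rc,z):
    K,R,t=CAM[c]; d=R.T@np.linalg.solve(K,[rc[1],rc[0],1]); o=-R.T@t
    return o+d*(z-o[2])/d[2]
def tri(obs):
    f=lambda X:np.concatenate([np.subtract(proj(c,X),rc) for c,rc in obs])
    s=least_squares(f,[.6,0,.1]); return s.x,np.abs(s.fun).max()
def pan(p,v):  # panel pose x,y,yaw
    c,s=np.cos(p[2]),np.sin(p[2]); return np.array([p[0]+c*v[0]-s*v[1],p[1]+s*v[0]+c*v[1],v[2]])
E
python3 - <<'E'
from h import *
T=lambda x,y:(110+y/4,140+x/4); S=lambda x,y:(130+y/3,170+x/3)
for n,o in {"cap":[("top",T(418,347)),("side",S(302,219))]}.items(): print(n,tri(o))
print("bottle top z.193",onz("top",T(418,347),.193),onz("side",S(302,219),.193))
print("tray",onz("top",T(93,360),.012),onz("side",S(308,549),.012))
tc=[(28,328),(128,294),(160,390),(62,424)]
print("tray corners",[onz("top",T(*c),.022).round(3) for c in tc])
print("rose",onz("top",T(291,385),.02),onz("side",S(305,385),.02))
print("tin",onz("top",T(681,400),.05),onz("side",S(291,103),.055))
print("teal cap",tri([("top",T(138,156)),("side",S(163,455))]))
print("blue1",tri([("top",T(490,464)),("side",S(381,164))]), "blue2",onz("side",S(391,20),.193))
print("jar",onz("side",(101,241),.181),onz("top",(181,375),.181))
hl=.182;hx=.095
pts=[("top",T(292,341),(-hx,hl,.005)),("top",T(660,362),(-hx,-hl,.005)),
("side",S(266,386),(-hx,hl,.005)),("side",S(108,396),(hx,hl,.005)),("side",S(253,128),(-hx,-hl,.005)),("side",S(114,131),(hx,-hl,.005))]
btn=[("top",T(360,215),1),("top",T(483,222),0),("top",T(607,230),-1),("side",S(181,308),1),("side",S(179,219),0),("side",S(178,135),-1)]
n=np.array([-.574,0,.819]);u=np.array([.819,0,.574]); f0=np.array([-.068,0,.045])
def B(s,k,h=.014): return f0+u*s+n*h+np.array([0,.114*k,0])
def res(p):
    r=[np.subtract(proj(c,pan(p,v)),rc) for c,rc,v in pts]
    r+=[np.subtract(proj(c,pan(p,B(p[3],k))),rc) for c,rc,k in btn]
    return np.concatenate(r)
s=least_squares(res,[.6,0,0,.08],loss="soft_l1"); print(s.x,res(s.x).reshape(-1,2).round(1).tolist())
for k in (1,0,-1): print("bay",pan(s.x,B(s.x[3],k)),"hinge",pan(s.x,B(s.x[3]+.058,k,.002)))
E
```

```text
cap (array([0.4547205 , 0.06408187, 0.17747961]), np.float64(0.6340612748527406))
bottle top z.193 [0.45301647 0.06226743 0.193     ] [0.45527175 0.0733884  0.193     ]
tray [0.50761989 0.37924773 0.012     ] [0.50416858 0.38299434 0.012     ]
tray corners [array([0.541, 0.439, 0.022]), array([0.568, 0.342, 0.022]), array([0.471, 0.313, 0.022]), array([0.445, 0.406, 0.022])]
rose [0.46696314 0.18933292 0.02      ] [0.4700032 0.2019162 0.02     ]
tin [ 0.41887697 -0.17484242  0.05      ] [ 0.41380513 -0.16371553  0.055     ]
teal cap (array([0.64313781, 0.29702224, 0.17990653]), np.float64(0.7571598760443408))
blue1 (array([0.35152262, 0.01071553, 0.17565933]), np.float64(0.5191625618840021)) blue2 [ 0.29488404 -0.1712834   0.193     ]
jar [ 0.47596864 -0.3873992   0.181     ] [ 0.47768643 -0.38525637  0.181     ]
[ 5.82654861e-01 -1.03268717e-04 -1.36905430e-01  9.43385741e-02] [[0.2, -1.3], [0.6, 0.4], [0.8, 0.3], [-0.2, -0.9], [-0.4, -0.2], [0.3, -1.4], [0.5, -1.0], [0.6, -0.6], [0.4, -0.5], [-1.5, -0.4], [-1.8, -0.2], [-1.4, -0.3]]
bay [0.59942918 0.11266254 0.11061634] hinge [0.65331026 0.1052395  0.13408034]
bay [ 5.83870669e-01 -2.70767294e-04  1.10616342e-01] hinge [ 0.63775175 -0.00769381  0.13408034]
bay [ 0.56831216 -0.11320408  0.11061634] hinge [ 0.62219324 -0.12062713  0.13408034]
```

```bash
cat >> h.py <<'E'
def go(target,Rt=None,o=None):
    """print shift in current tool axes to target TCP, and rotvec (deg, tool axes) to Rt (applied after or before separately)"""
    from rig import robot
    o=o or robot.get_obs(); R=Rot.from_quat(o["tool_rot"]); p=np.array(o["position"])
    d=np.array(target)-p
    print("t",round(o["time"],2),"pos",p.round(4),"q",np.round(o["q"],2),"F",np.round(o["ft_force"],2),"w",round(o["grip_width"],4))
    print("shift in current axes",R.inv().apply(d).round(4))
    if Rt is not None:
        Rt=Rot.from_matrix(Rt); rv=(R.inv()*Rt).as_rotvec(degrees=True); print("turn",rv.round(2),"shift in target axes",Rt.inv().apply(d).round(4))
def frame(y,z):
    y=np.array(y,float);y/=np.linalg.norm(y);z=np.array(z,float);z-=y*(y@z);z/=np.linalg.norm(z)
    return np.c_[np.cross(y,z),y,z]
E
python3 - <<'E'
from h import *
from rig import robot
o=robot.get_obs(); print(Rot.from_quat(o["tool_rot"]).as_matrix().round(3))
for z in ([0,1,0],[0,-1,0],[1,0,0],[-1,0,0]): print(z); go([.455,.066,.26],frame([0,0,-1],z))
E
```

```text
[[-0.911 -0.     0.413]
 [-0.413 -0.    -0.911]
 [ 0.    -1.     0.   ]]
[0, 1, 0]
t 1.1 pos [ 0.2581 -0.5692  0.2306] q [-1.32  0.53  1.43 -0.    1.18 -0.18] F [-0.12  0.38 -1.05] w 0.0869
shift in current axes [-0.4416 -0.0295 -0.4972]
turn [   0.   -155.61    0.  ] shift in target axes [ 0.1969 -0.0294  0.6352]
[0, -1, 0]
t 1.1 pos [ 0.2581 -0.5692  0.2306] q [-1.32  0.53  1.43 -0.    1.18 -0.18] F [-0.12  0.38 -1.05] w 0.0869
shift in current axes [-0.4416 -0.0295 -0.4972]
turn [-0.   24.39  0.  ] shift in target axes [-0.1969 -0.0294 -0.6352]
[1, 0, 0]
t 1.1 pos [ 0.2581 -0.5692  0.2306] q [-1.32  0.53  1.43 -0.    1.18 -0.18] F [-0.12  0.38 -1.05] w 0.0869
shift in current axes [-0.4416 -0.0295 -0.4972]
turn [  0.   -65.61   0.  ] shift in target axes [-0.6352 -0.0294  0.1969]
[-1, 0, 0]
t 1.1 pos [ 0.2581 -0.5692  0.2306] q [-1.32  0.53  1.43 -0.    1.18 -0.18] F [-0.12  0.38 -1.05] w 0.0869
shift in current axes [-0.4416 -0.0295 -0.4972]
turn [ -0.   114.39   0.  ] shift in target axes [ 0.6352 -0.0294 -0.1969]
```

```bash
python3 -m crank '[[[0,8.13,0,0,-0.02,0,100],[0,8.13,0,0,-0.02,0,100],[0,8.13,0,0,-0.02,0,100],[0,0,0,-0.018,0,-0.058,100],[0,0,0,-0.018,0,-0.058,100]]]'; python3 -m crank '[[[0,0,0,-0.018,0,-0.058,100],[0,0,0,-0.018,0,-0.058,100],[0,0,0,-0.018,0,-0.058,100],[0,0,0,-0.018,0,-0.058,100],[0,0,0,-0.018,0,-0.058,100]]]'
```

```text
time: 1.72
position: [0.2943, -0.4523, 0.2907]
tool_rot: [-0.001, -0.707, 0.707, 0.0]
ft_force: [2.0, -0.4, 0.3]
grip_width: 0.0873
time: 2.35
position: [0.3846, -0.1615, 0.2909]
tool_rot: [-0.001, -0.707, 0.707, -0.0]
ft_force: [1.6, 0.1, 0.0]
grip_width: 0.0871
```

```bash
python3 -m crank '[[[0,0,0,-0.018,0,-0.058,100],[0,0,0,-0.018,0,-0.058,100],[0,0,0,-0.018,0,-0.05,100],[0,0,0,0,0,0,100],[0,0,0,0,0,0,100]]]';  python3 - <<'E'
from h import *
from rig import robot
import cv2
o=robot.get_obs(); c=robot.camera("wrist"); cv2.imwrite("pics/w1.png",c["img"][:,:,::-1])
print(c["K"],c["T_tool_cam"].round(4).tolist()); print(robot.spot_in(c,"bottle"))
go([.455,.066,.26],frame([0,0,-1],[0,-1,0]))
E
```

```text
time: 2.98
position: [0.4379, 0.0027, 0.2906]
tool_rot: [0.0, -0.707, 0.707, -0.0]
ft_force: [0.4, 0.2, 0.2]
grip_width: 0.0868
[[274.62636274   0.         250.96575182]
 [  0.         274.62636274 194.42521499]
 [  0.           0.           1.        ]] [[0.001, 0.9663, 0.2575, -0.0704], [0.0014, -0.2575, 0.9663, -0.1544], [1.0, -0.0006, -0.0016, -0.0009], [0.0, 0.0, 0.0, 1.0]]
[{'at': [22.8, 34.3], 'conf': 0.88}, {'at': [164.1, 197.6], 'conf': 0.67}, {'at': [231.1, 243.0], 'conf': 0.62}, {'at': [237.5, 363.7], 'conf': 0.54}]
t 3.08 pos [0.4379 0.0017 0.2905] q [-0.25  0.19  1.8  -0.    1.15  1.32] F [-0.61 -0.02 -0.05] w 0.0867
shift in current axes [-0.017   0.0305 -0.0643]
turn [-0.02 -0.1   0.01] shift in target axes [-0.0171  0.0305 -0.0643]
```

View pics/w1.png

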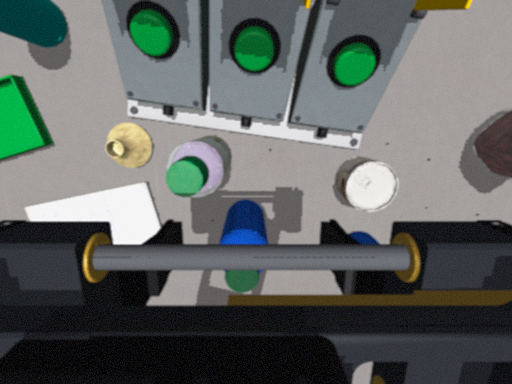

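```bash
cat >> h.py <<'E'
Kw=np.array([[274.62636274,0,250.96575182],[0,274.62636274,194.42521499],[0,0,1]])
Tw=np.array([[0.001,0.9663,0.2575,-0.0704],[0.0014,-0.2575,0.9663,-0.1544],[1.0,-0.0006,-0.0016,-0.0009],[0,0,0,1]])
def won(pos,quat,rc,z):
    R=Rot.from_quat(quat); d=R.apply(Tw[:3,:3]@np.linalg.solve(Kw,[rc[1],rc[0],1])); o=np.array(pos)+R.apply(Tw[:3,3])
    return o+d*(z-o[2])/d[2]
def wproj(pos,quat,X):
    R=Rot.from_quat(quat); x=R.inv().apply(np.array(X)-pos); c=Tw[:3,:3].T@(x-Tw[:3,3]); p=Kw@c; return np.array([p[1]/p[2],p[0]/p[2]])
E
python3 - <<'E'
import cv2
from h import *
a=cv2.imread("pics/w1.png")[0:220,0:420]; cv2.imwrite("pics/w1c.png",cv2.resize(a,None,fx=1.9,fy=1.9,interpolation=cv2.INTER_CUBIC))
a=cv2.imread("pics/w1.png")[120:220,90:240]; cv2.imwrite("pics/w1d.png",cv2.resize(a,None,fx=5,fy=5,interpolation=cv2.INTER_CUBIC))
E
```

```text
(no output)
```

View pics/w1d.png

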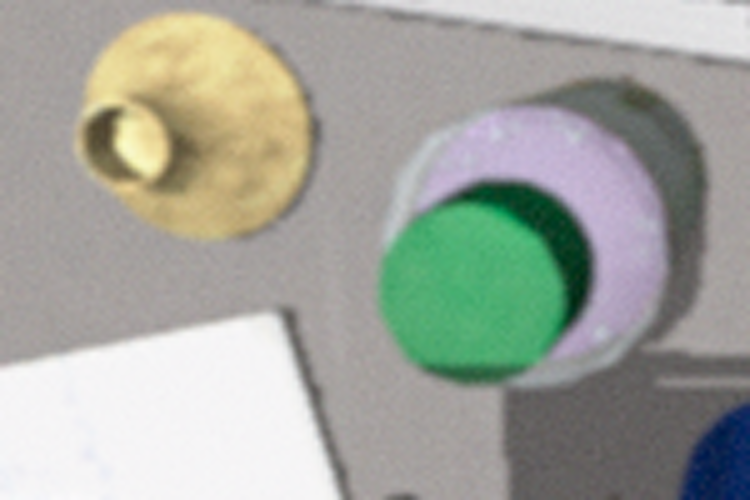

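View pics/w1c.png

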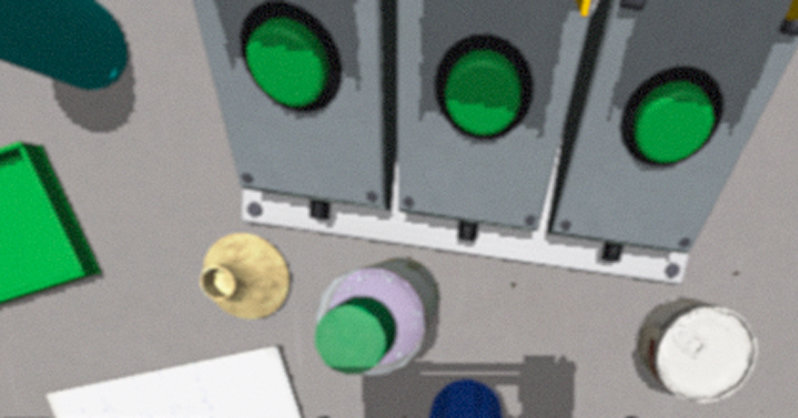

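```bash
cat > fit.py <<'E'
from h import *
pos=[.4379,.0017,.2905]; q=[0,-.7071,.7071,0]
D=lambda x,y:(120+y/5,90+x/5); C=lambda x,y:(y/1.9,x/1.9)
print("cap",won(pos,q,D(474,284),.193))
T=lambda x,y:(110+y/4,140+x/4); S=lambda x,y:(130+y/3,170+x/3)
hl=.182;hx=.095
pts=[("top",T(292,341),(-hx,hl,.005)),("top",T(660,362),(-hx,-hl,.005)),
("side",S(266,386),(-hx,hl,.005)),("side",S(108,396),(hx,hl,.005)),("side",S(253,128),(-hx,-hl,.005)),("side",S(114,131),(hx,-hl,.005)),
("w",C(242,222),(-hx,hl,.005)),("w",C(682,282),(-hx,-hl,.005))]
btn=[("top",T(360,215),1),("top",T(483,222),0),("top",T(607,230),-1),("side",S(181,308),1),("side",S(179,219),0),("side",S(178,135),-1),("w",C(286,66),1),("w",C(484,94),0),("w",C(674,123),-1)]
n=np.array([-.574,0,.819]);u=np.array([.819,0,.574]); f0=np.array([-.068,0,.045])
def B(s,k,h=.014): return f0+u*s+n*h+np.array([0,.114*k,0])
P=lambda c,X: wproj(pos,q,X) if c=="w" else proj(c,X)
def res(p):
    r=[np.subtract(P(c,pan(p,v)),rc) for c,rc,v in pts]
    r+=[np.subtract(P(c,pan(p,B(p[3],k))),rc) for c,rc,k in btn]
    return np.concatenate(r)
s=least_squares(res,[.6,0,0,.08],loss="soft_l1"); 
if __name__=="__main__":
  print(s.x,res(s.x).reshape(-1,2).round(1).tolist())
  for k in (1,0,-1): print("bay",pan(s.x,B(s.x[3],k)).round(4),"hinge",pan(s.x,B(s.x[3]+.058,k,.002)).round(4))
  print("cap proj", wproj(pos,q,[.455,.066,.193]))
  print("tray corner", won(pos,q,C(100,272),.022),won(pos,q,C(40,145),.022))
  print("rose",won(pos,q,C(248,278),.01))
E
python3 fit.py
```

```text
cap [0.4582417  0.06477234 0.193     ]
[ 5.84317104e-01 -3.09854653e-04 -1.34830392e-01  9.32628251e-02] [[-0.1, -1.2], [0.1, 0.5], [0.8, -0.1], [-0.1, -1.2], [-0.4, -0.7], [0.4, -1.9], [0.3, 0.7], [0.5, -0.1], [0.4, -1.0], [0.4, -0.6], [0.2, -0.5], [-1.4, -0.5], [-1.7, -0.4], [-1.3, -0.6], [-0.2, 0.1], [0.4, -0.7], [0.0, 0.1]]
bay [0.6    0.1126 0.11  ] hinge [0.6539 0.1053 0.1335]
bay [ 5.847e-01 -4.000e-04  1.100e-01] hinge [ 0.6386 -0.0077  0.1335]
bay [ 0.5693 -0.1133  0.11  ] hinge [ 0.6232 -0.1206  0.1335]
cap proj [180.20220091 183.71332189]
tray corner [0.4764211  0.30461153 0.022     ] [0.5707665  0.33220538 0.022     ]
rose [0.47053061 0.19193485 0.01      ]
```

```bash
python3 -m crank '[[[0,0,0,-0.01,0,-0.0315,100],[0,0,0,-0.0103,0,-0.0316,100],[0,0,0,0,0.035,0,90],[0,0,0,0,0.035,0,80],[0,0,0,0,0.02,0,80]]]';python3 - <<'E'
from h import *
from rig import robot
go([.458,.065,.175],frame([0,0,-1],[0,-1,0]))
E
```

```text
time: 3.7
position: [0.4576, 0.0644, 0.1991]
tool_rot: [0.0, 0.707, -0.707, -0.002]
ft_force: [-0.1, -0.2, 0.4]
grip_width: 0.0715
t 3.7 pos [0.4576 0.0644 0.1991] q [-0.1   0.36  1.86 -0.    0.92  1.47] F [-0.12 -0.22  0.39] w 0.0715
shift in current axes [-0.0005  0.0241 -0.0006]
turn [ 0.   -0.17  0.14] shift in target axes [-0.0004  0.0241 -0.0006]
```

```bash
python3 -m crank '[[[0,0,0,-0.0005,0.015,-0.0005,80],[0,0,0,0,0.0095,0,70],[0,0,0,0,0,0,30],[0,0,0,0,0,0,30],[0,0,0,0,0,0,30]]]' 25;python3 - <<'E'
from h import *
from rig import robot
import cv2
go([.458,.065,.175],frame([0,0,-1],[0,-1,0]))
c=robot.camera("wrist"); cv2.imwrite("pics/w2.png",c["img"][:,:,::-1])
E
```

```text
time: 4.32
position: [0.4594, 0.0663, 0.1767]
tool_rot: [-0.001, -0.707, 0.707, -0.001]
ft_force: [-0.5, -0.4, -1.1]
grip_width: 0.0387
t 4.33 pos [0.4594 0.0663 0.1767] q [-0.1   0.4   1.88 -0.    0.86  1.47] F [-0.52 -0.41 -1.07] w 0.0387
shift in current axes [0.0014 0.0017 0.0013]
turn [-0.01 -0.   -0.09] shift in target axes [0.0014 0.0017 0.0013]
```

View pics/w2.png

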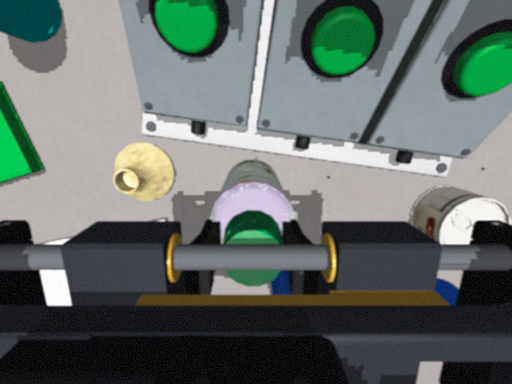

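```bash
python3 -m crank '[[[0,0,0,0,0,0,20],[0,0,0,0,0,0,20],[0,0,0,0,-0.02,0,20],[0,0,0,0,-0.04,0,20],[0,0,0,0,-0.04,0,20]]]' 30;python3 - <<'E'
from h import *
from rig import robot
import cv2
go([.507,.378,.285],frame([0,0,-1],[0,-1,0]))
c=robot.camera("wrist"); cv2.imwrite("pics/w3.png",c["img"][:,:,::-1])
E
```

```text
time: 5.0
position: [0.4577, 0.0668, 0.276]
tool_rot: [-0.001, 0.707, -0.707, -0.001]
ft_force: [0.3, -0.2, -4.2]
grip_width: 0.0358
t 5.0 pos [0.4577 0.0668 0.276 ] q [-0.1   0.25  1.76  0.    1.13  1.47] F [ 0.27 -0.25 -4.19] w 0.0358
shift in current axes [-0.0493 -0.009  -0.3112]
turn [0.05 0.01 0.2 ] shift in target axes [-0.0493 -0.009  -0.3112]
```

View pics/w3.png

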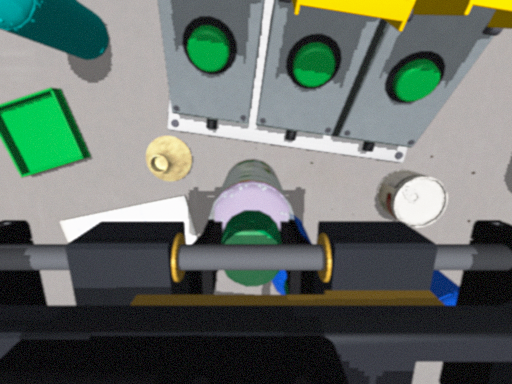

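```bash
python3 - <<'E'
from h import *
pos=[.4577,.0668,.276]; q=[0,-.7071,.7071,0]
for rc in [(91,54),(176,24),(156,88),(133.5,39)]: print(won(pos,q,rc,.022))
E
python3 -m crank '[[[0,0,0,-0.008,0,-0.04,20],[0,0,0,-0.008,0,-0.052,20],[0,0,0,-0.008,0,-0.052,20],[0,0,0,-0.008,0,-0.052,20],[0,0,0,-0.008,0,-0.052,20]]]'
```

```text
[0.56928675 0.34396764 0.022     ]
[0.4483494 0.4119119 0.022    ]
[0.47847057 0.31030393 0.022     ]
[0.51117958 0.37661304 0.022     ]
time: 5.68
position: [0.4979, 0.316, 0.2744]
tool_rot: [0.001, -0.707, 0.707, 0.001]
ft_force: [0.8, -0.3, -3.6]
grip_width: 0.0362
```

```bash
python3 -m crank '[[[0,0,0,-0.006,0,-0.035,20],[0,0,0,-0.005,0,-0.027,20],[0,0,0,0,0.02,0,20],[0,0,0,0,0.02,0,20],[0,0,0,0,0.02,0,20]]]';python3 - <<'E'
from h import *
from rig import robot
import cv2
go([.509,.378,.182],frame([0,0,-1],[0,-1,0]))
for n in("wrist","side"):
 c=robot.camera(n); cv2.imwrite(f"pics/{n}4.png",c["img"][:,:,::-1])
E
```

```text
time: 6.3
position: [0.5085, 0.3763, 0.2135]
tool_rot: [0.001, -0.707, 0.708, 0.001]
ft_force: [-0.3, -0.5, -4.6]
grip_width: 0.0363
t 6.3 pos [0.5085 0.3763 0.2135] q [0.46 0.56 1.43 0.   1.16 2.03] F [-0.31 -0.47 -4.62] w 0.0363
shift in current axes [-0.0007  0.0314 -0.0017]
turn [-0.07  0.03  0.2 ] shift in target axes [-0.0005  0.0315 -0.0017]
```

View pics/wrist4.png

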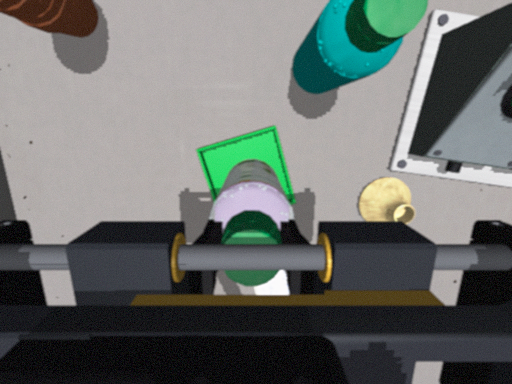

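View pics/side4.png

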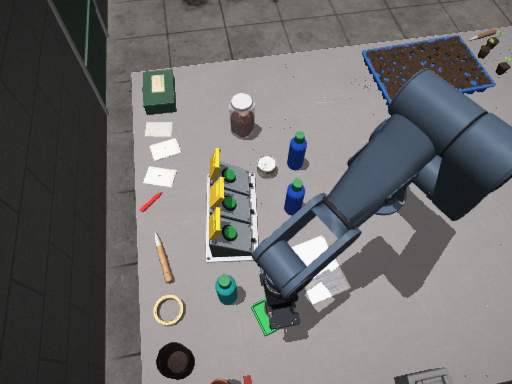

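```bash
python3 - <<'E'
from h import *
pos=[.5085,.3763,.2135]; q=[0,-.7071,.7071,0]
for rc in [(150,199),(127,275),(203,294)]: print(won(pos,q,rc,.022))
E
python3 -m crank '[[[0,0,0,0,0.016,0,20],[0,0,0,0,0.01,0,20],[0,0,0,0,0.004,0,20],[0,0,0,0,0.0,0,20],[0,0,0,0,0.0,0,20]]]'
```

```text
[0.54423198 0.44266882 0.022     ]
[0.57206519 0.34828769 0.022     ]
[0.47502746 0.32123324 0.022     ]
time: 7.02
position: [0.5103, 0.3767, 0.1866]
tool_rot: [0.0, 0.707, -0.707, 0.0]
ft_force: [-0.1, -0.2, -3.3]
grip_width: 0.0363
```

```bash
python3 -m crank '[[[0,0,0,0,0.002,-0.003,20],[0,0,0,0,0.002,0,20],[0,0,0,0,0.001,0,20],[0,0,0,0,0.001,0,20],[0,0,0,0,0.0,0,20]]]'
```

```text
time: 7.65
position: [0.5102, 0.3795, 0.1808]
tool_rot: [0.0, 0.707, -0.707, 0.0]
ft_force: [-0.6, -1.5, 1.5]
grip_width: 0.0358
```

Contact taken (weight gone to +1.5 N). Release and rise.

```bash
python3 -m crank '[[[0,0,0,0,0,0,30],[0,0,0,0,0,0,60],[0,0,0,0,0,0,100],[0,0,0,0,0,0,100],[0,0,0,0,-0.02,0,100]]]'; python3 -m crank '[[[0,0,0,0,-0.03,0,100],[0,0,0,0,-0.04,0,100],[0,0,0,0,-0.04,0,50],[0,0,0,0,0,0,0],[0,0,0,0,0,0,0]]]';python3 - <<'E'
from h import *
from rig import robot
from fit import s,B
import cv2
c=robot.camera("wrist"); cv2.imwrite("pics/w5.png",c["img"][:,:,::-1])
yaw=s.x[2]; Rz=Rot.from_euler("z",yaw)
n=Rz.apply([-.574,0,.819]); py=Rz.apply([0,1,0])
for k in(1,):
  b=pan(s.x,B(s.x[3],k)); print("n",n); go(b+n*(.06+.008),frame(-n,-py))
E
```

```text
time: 8.28
position: [0.5087, 0.3789, 0.1984]
tool_rot: [0.001, -0.706, 0.708, 0.001]
ft_force: [0.2, -0.6, -0.4]
grip_width: 0.0686
time: 8.9
position: [0.5093, 0.3792, 0.3093]
tool_rot: [0.0, -0.707, 0.707, 0.0]
ft_force: [-1.3, -0.5, -0.8]
grip_width: 0.0648
cap [0.4582417  0.06477234 0.193     ]
n [-0.56879046  0.07715837  0.819     ]
t 8.95 pos [0.509  0.379  0.3085] q [0.46 0.47 1.31 0.   1.37 2.03] F [ 0.46 -0.19  0.3 ] w 0.0606
shift in current axes [-0.0527  0.143   0.261 ]
turn [ 2.28  7.52 35.12] shift in target axes [0.0108 0.1669 0.2518]
```

View pics/w5.png

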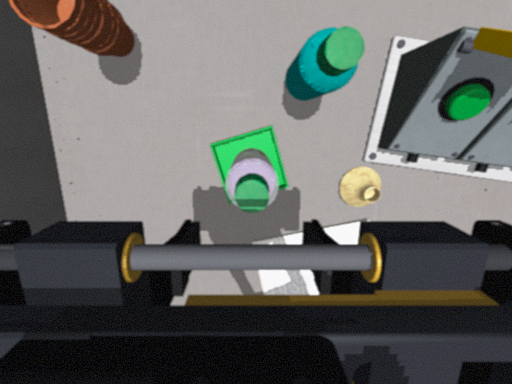

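```bash
python3 -m crank '[[[0.57,1.88,8.78,0,0,0,0],[0.57,1.88,8.78,0,0,0,0],[0.57,1.88,8.78,0,0,0,0],[0.57,1.88,8.78,0,0,0,0],[0,0,0,0,0,0.05,0]]]'; python3 -m crank '[[[0,0,0,0,0.02,0.05,0],[0,0,0,0,0.02,0.05,0],[0,0,0,0.005,0.02,0.05,0],[0,0,0,0.005,0.02,0.05,0],[0,0,0,0,0,0,0]]]';cat > tgt.py <<'E'
from h import *
from rig import robot
from fit import s,B
yaw=s.x[2]; Rz=Rot.from_euler("z",yaw)
n=Rz.apply([-.574,0,.819]); py=Rz.apply([0,1,0]); u=Rz.apply([.819,0,.574])
RP=frame(-n,-py)
def bay(k,h): return pan(s.x,B(s.x[3],k))+n*(h+.008)
E
python3 - <<'E'
from tgt import *
go(bay(1,.02),RP)
E
```

```text
time: 9.57
position: [0.5001, 0.3321, 0.3065]
tool_rot: [-0.255, -0.659, 0.687, -0.169]
ft_force: [0.3, -0.2, -0.4]
grip_width: 0.011
time: 10.2
position: [0.5115, 0.1228, 0.235]
tool_rot: [-0.258, -0.658, 0.688, -0.162]
ft_force: [0.0, 0.4, 0.2]
grip_width: 0.0005
cap [0.4582417  0.06477234 0.193     ]
t 10.2 pos [0.5115 0.1228 0.235 ] q [ 0.1   0.28  2.08 -0.65  0.23  2.41] F [0.04 0.41 0.16] w 0.0005
shift in current axes [-0.0019  0.1255 -0.0024]
turn [-0.26 -0.33  0.32] shift in target axes [-0.0012  0.1255 -0.0018]
```

```bash
python3 -m crank '[[[-0.3,-0.3,0.3,0,0.025,0,0],[0,0,0,-0.001,0.025,-0.001,0],[0,0,0,-0.001,0.025,-0.001,0],[0,0,0,0,0.025,0,0],[0,0,0,0,0,0,0]]]'; python3 - <<'E'
from tgt import *
import cv2
go(bay(1,.02),RP)
c=robot.camera("wrist"); cv2.imwrite("pics/w6.png",c["img"][:,:,::-1])
o=robot.get_obs(); print(wproj(o["position"],o["tool_rot"],bay(1,-.008)))
E
```

```text
time: 10.82
position: [0.5782, 0.1217, 0.166]
tool_rot: [-0.251, -0.663, 0.686, -0.167]
ft_force: [-0.3, -0.1, 1.0]
grip_width: 0.0004
cap [0.4582417  0.06477234 0.193     ]
t 10.82 pos [0.5782 0.1217 0.166 ] q [ 0.07  0.49  2.01 -1.12  0.12  2.85] F [-0.34 -0.08  1.02] w 0.0004
shift in current axes [0.0132 0.031  0.0063]
turn [0.57 0.36 0.61] shift in target axes [0.0135 0.031  0.0061]
[224.38455021 260.21861919]
```

View pics/w6.png

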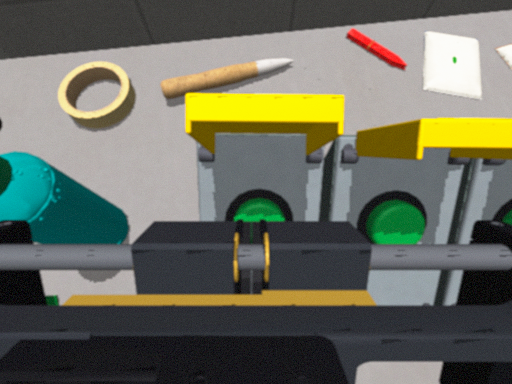

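```bash
python3 -m crank '[[[0,0,0,0,-0.04,0,0],[0,0,0,0,-0.04,0,0],[0,-10.6,0,0,-0.02,0,0],[0,-10.6,0,0,0,0,0],[0,-10.6,0,0,0,0,0]]]'; cat > log.py <<'E'
from rig import robot
import json
o=robot.get_obs(); open("log.jsonl","a").write(json.dumps({k:[float(x) for x in o[k]] for k in("q","position","tool_rot")})+"\n")
print([round(float(x),3) for x in o["q"]],[round(float(x),4) for x in o["position"]],[round(float(x),3) for x in o["tool_rot"]])
E
python3 log.py;  python3 -m crank '[[[0,-10.6,0,0,0,0,0],[0,-10.6,0,0,0,0,0],[0,-10.6,0,0,0,0,0],[0,-10.6,0,0,0,0,0],[0,-10.6,0,0,0,0,0]]]'; python3 log.py;  python3 -m crank '[[[0,-10.6,0,0,0,0,0],[0,-10.6,0,0,0,0,0],[0,-10.6,0,0,0,0,0],[0,-10.6,0,0,0,0,0],[0,-10.6,0,0,0,0,0]]]'; python3 log.py
```

```text
time: 11.5
position: [0.5263, 0.1269, 0.243]
tool_rot: [-0.053, -0.589, 0.729, -0.344]
ft_force: [0.4, 0.1, -0.7]
grip_width: 0.0007
[0.1, 0.282, 2.042, -0.518, 0.256, 1.701] [0.5263, 0.1269, 0.243] [-0.053, -0.589, 0.729, -0.344]
time: 12.12
position: [0.5263, 0.1268, 0.2424]
tool_rot: [0.278, -0.374, 0.676, -0.571]
ft_force: [0.3, -0.5, 0.3]
grip_width: 0.0001
[0.1, 0.283, 2.042, -0.518, 0.256, 0.776] [0.5263, 0.1268, 0.2424] [0.278, -0.374, 0.676, -0.571]
time: 12.75
position: [0.5263, 0.1268, 0.2424]
tool_rot: [-0.551, 0.08, -0.481, 0.677]
ft_force: [0.7, -1.3, -0.1]
grip_width: 0.0004
[0.1, 0.284, 2.042, -0.518, 0.256, -0.149] [0.5263, 0.1268, 0.2424] [-0.551, 0.08, -0.481, 0.677]
```

```bash
cat > kin.py <<'E'
from h import *
import json
L=[json.loads(l) for l in open("log.jsonl")]
D=[(l["q"],l["position"],l["tool_rot"]) for l in L]
D+=[([-1.3235,.52847,1.43391,0,1.1814,-.17851],[.258,-.5685,.2296],[-.14944,.69191,-.69037,.14938])]
D+=[([-.25,.19,1.8,0,1.15,1.32],[.4379,.0017,.2905],[0,-.7071,.7071,0]),
([-.10,.36,1.86,0,.92,1.47],[.4576,.0644,.1991],[0,.707,-.707,-.002]),
([-.10,.25,1.76,0,1.13,1.47],[.4577,.0668,.276],[-.001,.707,-.707,-.001]),
([.46,.56,1.43,0,1.16,2.03],[.5085,.3763,.2135],[.001,-.707,.708,.001]),
([.46,.47,1.31,0,1.37,2.03],[.509,.379,.3085],[0,-.707,.707,0]),
([.1,.28,2.08,-.65,.23,2.41],[.5115,.1228,.235],[-.258,-.658,.688,-.162]),
([.07,.49,2.01,-1.12,.12,2.85],[.5782,.1217,.166],[-.251,-.663,.686,-.167])]
def Ro(q): return Rot.from_euler("z",q[0])*Rot.from_euler("y",q[1]+q[2])*Rot.from_euler("z",q[3])*Rot.from_euler("y",q[4])*Rot.from_euler("z",q[5])
q,p,r=D[-8] if False else D[len(L)]
C=(Ro(q).inv()*Rot.from_quat(r))
def rows(q):
    z=Rot.from_euler("z",q[0]).as_matrix(); a=(Rot.from_euler("z",q[0])*Rot.from_euler("y",q[1])).as_matrix(); b=(Rot.from_euler("z",q[0])*Rot.from_euler("y",q[1]+q[2])).as_matrix()
    t=(Ro(q)).as_matrix()[:,2]
    return np.c_[z[:,0],z[:,1],[0,0,1],a[:,2],b[:,0],b[:,2],t]
A=np.vstack([rows(q) for q,_,_ in D]); y=np.concatenate([p for _,p,_ in D])
w=np.concatenate([[10 if i<=len(L) else 1]*3 for i in range(len(D))])
par=np.linalg.lstsq(A*w[:,None],y*w,rcond=1e-4)[0]
def fk(q): return rows(q)@par,(Ro(q)*C)
LO=np.array([-3.08,-.75,.22,-1.43,0,-2.85]);HI=np.array([3.08,2.2,2.44,4.57,2.65,2.85])
def ik(pos,R,q0,wr=.3):
    R=Rot.from_matrix(R)
    f=lambda q:np.r_[(fk(q)[0]-pos),wr*(R.inv()*fk(q)[1]).as_rotvec()]
    s=least_squares(f,np.clip(q0,LO+.03,HI-.03),bounds=(LO+.02,HI-.02)); return s.x,s.fun
if __name__=="__main__":
    print(C.as_matrix().round(3)); print(par.round(4))
    for q,p,r in D: print((fk(q)[0]-p).round(4), np.degrees((Rot.from_quat(r).inv()*fk(q)[1]).magnitude()).round(2))
E
python3 kin.py
```

```text
[[ 0. -0. -1.]
 [-1. -0. -0.]
 [-0.  1. -0.]]
[-0.0017  0.1111  0.2735  0.5896  0.1137  0.3925  0.2981]
[-0. -0. -0.] 0.0
[-0. -0. -0.] 0.0
[-0. -0. -0.] 0.0
[0.0001 0.     0.    ] 0.0
[-0.0012  0.0014  0.0002] 0.1
[0.0017 0.0012 0.0002] 0.33
[ 0.0027 -0.0014  0.0008] 0.26
[-0.0011 -0.001  -0.0022] 0.3
[ 0.0001 -0.0028 -0.0002] 0.48
[ 0.002  -0.001   0.0023] 0.38
[-0.0009 -0.0021 -0.0012] 0.25
```

```bash
python3 - <<'E'
from kin import *
from tgt import *
RF=frame(-n,py)
for k in (1,0,-1):
  for h in (.08,.02,-.01):
    for q0 in ([.1,.28,2.04,-.5,.26,-.15],[.1,.4,2.2,3,.2,2.5],[.1,.4,2.2,3,.2,-2.5],[.1,.4,2.2,1.5,.2,0]):
      q,e=ik(bay(k,h),RF,q0); print(k,h,q.round(2),np.linalg.norm(e[:3]).round(4),np.degrees(np.linalg.norm(e[3:])/.3).round(1))
E
```

```text
cap [0.4582417  0.06477234 0.193     ]
1 0.08 [ 0.08  0.43  2.06 -1.24  0.13 -0.16] 0.0 0.0
1 0.08 [0.07 0.44 2.09 4.55 0.12 0.33] 0.0042 1.4
1 0.08 [ 0.08  0.43  2.06 -1.24  0.13 -0.16] 0.0 0.0
1 0.08 [ 0.08  0.43  2.06 -1.24  0.13 -0.16] 0.0 0.0
1 0.02 [ 0.06  0.55  2.   -1.41  0.11  0.01] 0.0046 1.7
1 0.02 [0.06 0.57 2.03 4.28 0.12 0.6 ] 0.0 0.0
1 0.02 [ 0.06  0.55  2.   -1.41  0.11  0.01] 0.0046 1.7
1 0.02 [ 0.06  0.55  2.   -1.41  0.11  0.01] 0.0046 1.7
1 -0.01 [ 0.06  0.61  1.96 -1.41  0.11  0.  ] 0.0069 2.6
1 -0.01 [0.06 0.63 2.   4.02 0.14 0.85] 0.0 0.0
1 -0.01 [ 0.06  0.61  1.96 -1.41  0.11  0.  ] 0.0069 2.6
1 -0.01 [ 0.06  0.61  1.96 -1.41  0.11  0.  ] 0.0069 2.6
0 0.08 [-0.22  0.39  2.14  1.19  0.05 -2.83] 0.003 1.0
0 0.08 [-0.23  0.4   2.16  2.03  0.06  2.6 ] 0.0 0.0
0 0.08 [-0.22  0.39  2.14  1.19  0.05 -2.83] 0.003 1.0
0 0.08 [-0.22  0.39  2.14  1.19  0.05 -2.83] 0.003 1.0
0 0.02 [-0.17  0.52  2.06 -1.41  0.02 -0.19] 0.0093 3.8
0 0.02 [-0.22  0.54  2.12  2.78  0.14  1.86] 0.0 0.0
0 0.02 [-0.2   0.52  2.06  1.21  0.02 -2.83] 0.0089 3.2
0 0.02 [-0.2   0.52  2.06  1.21  0.
[... 224 characters left out ...]
.02 -2.83] 0.0113 4.1
-1 0.08 [-0.51  0.37  2.12  0.96  0.22 -2.83] 0.0093 3.4
-1 0.08 [-0.55  0.39  2.17  1.56  0.23  2.8 ] 0.0 0.0
-1 0.08 [-0.51  0.37  2.12  0.96  0.22 -2.83] 0.0093 3.4
-1 0.08 [-0.51  0.37  2.12  0.96  0.22 -2.83] 0.0093 3.4
-1 0.02 [-0.46  0.5   2.04  0.99  0.16 -2.83] 0.0139 5.3
-1 0.02 [-0.51  0.54  2.13  2.04  0.24  2.35] 0.0 0.0
-1 0.02 [-0.46  0.5   2.04  0.99  0.16 -2.83] 0.0139 5.3
-1 0.02 [-0.46  0.5   2.04  0.99  0.16 -2.83] 0.0139 5.3
-1 -0.01 [-0.44  0.56  2.    1.    0.14 -2.83] 0.0156 6.1
-1 -0.01 [-0.5   0.61  2.1   2.2   0.25  2.19] 0.0 0.0
-1 -0.01 [-0.44  0.56  2.    1.    0.14 -2.83] 0.0156 6.1
-1 -0.01 [-0.44  0.56  2.    1.    0.14 -2.83] 0.0156 6.1
```

```bash
cat > simp.py <<'E'
from kin import *
from tgt import *
from scipy.spatial.transform import Slerp
def sim(wps,q,N=6):
    for (p0,R0),(p1,R1) in zip(wps[:-1],wps[1:]):
        sl=Slerp([0,1],Rot.from_matrix([R0,R1]))
        for t in np.linspace(0,1,N+1)[1:]:
            qn,e=ik(p0+(p1-p0)*t,sl(t).as_matrix(),q); print(qn.round(2),"dq",np.abs(qn-q).max().round(2),"err",np.abs(e[:3]).max().round(4),np.degrees(np.abs(e[3:]).max()/.3).round(1)); q=qn
        print("--")
    return q
E
python3 - <<'E'
from simp import *
o=robot.get_obs(); R0=Rot.from_quat(o["tool_rot"]); p0=np.array(o["position"])
Rd=frame([.05,0,-1],-py)
print("turn to RP",(R0.inv()*Rot.from_matrix(RP)).as_rotvec(degrees=True))
R1=(R0*Rot.from_rotvec([0,138,0],degrees=True)).as_matrix()
print(R1.round(2),RP.round(2))
Wp=np.array([.45,-.09,.29])
R15=frame(Rz.apply([.26,.02,-.96]),-py)
sim([(p0,R1),(Wp,R15),(bay(-1,.10),RP),(bay(-1,.03),RP),(bay(-1,-.01),RP),(bay(-1,.03),RP),(bay(0,.03),RP),(bay(0,-.01),RP),(bay(0,.03),RP),(bay(1,.03),RP),(bay(1,-.01),RP)],np.array(list(o["q"][:5])+[o["q"][5]+2.4]))
E
```

```text
cap [0.4582417  0.06477234 0.193     ]
turn to RP [  0.68912754 138.49727281  -0.29017259]
[[-0.82  0.56 -0.12]
 [ 0.1  -0.07 -0.99]
 [-0.57 -0.82 -0.  ]] [[-0.81  0.57 -0.13]
 [ 0.11 -0.08 -0.99]
 [-0.57 -0.82  0.  ]]
[-0.01  0.23  2.05 -0.18  0.32  1.85] dq 0.4 err 0.0 0.0
[-0.11  0.19  2.04  0.    0.42  1.58] dq 0.27 err 0.0 0.0
[-0.22  0.16  2.02  0.1   0.53  1.4 ] dq 0.18 err 0.0 0.0
[-0.33  0.14  2.    0.14  0.64  1.27] dq 0.13 err 0.0 0.0
[-0.43  0.12  1.97  0.16  0.75  1.17] dq 0.11 err 0.0 0.0
[-0.52  0.12  1.93  0.15  0.86  1.09] dq 0.11 err 0.0 0.0
--
[-0.53  0.14  1.97  0.2   0.75  1.05] dq 0.12 err 0.0 0.0
[-0.54  0.17  2.02  0.27  0.63  0.97] dq 0.12 err 0.0 0.0
[-0.54  0.2   2.06  0.37  0.51  0.87] dq 0.12 err 0.0 0.0
[-0.55  0.24  2.1   0.54  0.39  0.69] dq 0.17 err 0.0 0.0
[-0.56  0.29  2.14  0.85  0.29  0.38] dq 0.31 err 0.0 0.0
[-0.56  0.34  2.18  1.38  0.24 -0.16] dq 0.54 err 0.0 0.0
--
[-0.55  0.37  2.18  1.49  0.24 -0.26] dq 0.11 err 0.0 0.0
[-0.55  0.4   2.17  1.59  0.23 -0.37] dq 0.11 err 0.0 0.0
[-0.54  0.43  2.17  1.7   0.23 -0.47] dq 0.1 err 0.0 0.0
[-0.53 
[... 1923 characters left out ...]
[-0.17  0.52  2.12  2.95  0.11 -1.41] dq 0.22 err 0.0 0.0
[-0.12  0.53  2.1   3.22  0.1  -1.64] dq 0.27 err 0.0 0.0
[-0.07  0.53  2.09  3.53  0.09 -1.91] dq 0.31 err 0.0 0.0
[-0.03  0.53  2.07  3.85  0.1  -2.19] dq 0.32 err 0.0 0.0
[ 0.02  0.54  2.05  4.15  0.11 -2.45] dq 0.3 err 0.0 0.0
[ 0.07  0.54  2.03  4.39  0.12 -2.65] dq 0.24 err 0.0 0.0
--
[ 0.06  0.56  2.03  4.32  0.12 -2.58] dq 0.07 err 0.0 0.0
[ 0.06  0.57  2.02  4.25  0.13 -2.51] dq 0.07 err 0.0 0.0
[ 0.06  0.59  2.02  4.18  0.13 -2.45] dq 0.06 err 0.0 0.0
[ 0.06  0.6   2.01  4.13  0.13 -2.39] dq 0.06 err 0.0 0.0
[ 0.06  0.61  2.01  4.07  0.14 -2.34] dq 0.05 err 0.0 0.0
[ 0.06  0.63  2.    4.02  0.14 -2.29] dq 0.05 err 0.0 0.0
--
```

```bash
python3 -m crank '[[[0,10.6,0,0,-0.02,0,0],[0,10.6,0,0,-0.02,0,0],[0,10.6,0,0,-0.02,0,0],[0,10.6,0,0,0,0,0],[0,10.6,0,0,0,0,0]]]'>/dev/null;python3 -m crank '[[[0,10.6,0,0,0,0,0],[0,10.6,0,0,0,0,0],[0,10.6,0,0,0,0,0],[0,10.6,0,0,0,0,0],[0,10.6,0,0,0,0,0]]]' >/dev/null; python3 -m crank '[[[0,10.6,0,0,0,0,0],[0,10.6,0,0,0,0,0],[0,10.6,0,0,0,0,0],[0,0,0,0,0,0.04,0],[0,0,0,0,0,0.05,0]]]' ; python3 - <<'E'
from tgt import *
go([.45,-.09,.29],frame(Rz.apply([.26,.02,-.96]),-py))
E
```

```text
time: 14.62
position: [0.4826, 0.0558, 0.2908]
tool_rot: [-0.251, -0.662, 0.686, -0.167]
ft_force: [0.1, -0.1, -0.5]
grip_width: 0.0007
cap [0.4582417  0.06477234 0.193     ]
t 14.62 pos [0.4826 0.0558 0.2908] q [-0.11  0.1   2.11 -0.01  0.34  1.59] F [ 0.14 -0.15 -0.54] w 0.0007
shift in current axes [ 0.0121 -0.0079  0.1487]
turn [ -0.72   0.75 -19.24] shift in target axes [ 0.0125 -0.0056  0.1488]
```

```bash
python3 -m crank '[[[0,0,-6.3,0.004,-0.003,0.05,0],[0,0,-6.3,0.004,-0.003,0.05,0],[0,0,-6.3,0.004,0,0.049,0],[0,0,0,0,0,0,0],[0,0,0,0,0,0,0]]]' ; python3 - <<'E'
from tgt import *
go(bay(-1,.10),RP)
E
```

```text
time: 15.25
position: [0.4507, -0.0897, 0.2894]
tool_rot: [-0.139, -0.695, 0.704, -0.051]
ft_force: [0.1, -0.3, -0.4]
grip_width: 0.0004
cap [0.4582417  0.06477234 0.193     ]
t 15.25 pos [ 0.4507 -0.0897  0.2894] q [-0.51  0.12  1.93  0.14  0.85  1.11] F [ 0.1  -0.26 -0.37] w 0.0004
shift in current axes [-0.0323  0.1033  0.0083]
turn [ 0.4   0.37 19.57] shift in target axes [0.0042 0.1082 0.0074]
```

```bash
python3 -m crank '[[[0,0,2.6,-0.0014,0.0107,0.0008,0],[0,0,2.6,-0.0014,0.0107,0.0008,0],[0,0,2.6,-0.0014,0.0107,0.0008,0],[0,0,2.6,-0.0014,0.0107,0.0008,0],[0,0,2.6,-0.0014,0.0107,0.0008,0]]]' ;python3 -m crank '[[[0.1,0.1,1.3,-0.0014,0.0107,0.0008,0],[0.1,0.1,1.3,-0.0014,0.0107,0.0008,0],[0.1,0.1,1.3,-0.0014,0.0107,0.0008,0],[0.1,0.1,1.3,-0.0014,0.0107,0.0008,0],[0,0,1.3,-0.0014,0.0107,0.0008,0]]]'; python3 - <<'E'
from tgt import *
go(bay(-1,.02),RP)
E
```

```text
time: 15.88
position: [0.4756, -0.0953, 0.2418]
tool_rot: [-0.216, -0.674, 0.694, -0.132]
ft_force: [0.4, 0.7, 0.3]
grip_width: 0.0003
time: 16.5
position: [0.5086, -0.1037, 0.1998]
tool_rot: [-0.257, -0.659, 0.687, -0.167]
ft_force: [-0.1, 1.5, 0.3]
grip_width: 0.0004
cap [0.4582417  0.06477234 0.193     ]
t 16.5 pos [ 0.5086 -0.1037  0.1998] q [-0.56  0.34  2.18  1.36  0.24 -0.13] F [-0.14  1.55  0.35] w 0.0004
shift in current axes [0.0011 0.0808 0.0015]
turn [0.08 0.08 0.05] shift in target axes [0.0012 0.0808 0.0014]
```

```bash
python3 -m crank '[[[0,0,0,0.001,0.016,0.0015,0],[0,0,0,0,0.016,0,0],[0,0,0,0,0.016,0,0],[0,0,0,0,0.016,0,0],[0,0,0,0,0.01,0,0]]]' ; python3 - <<'E'
from tgt import *
import cv2
go(bay(-1,0),RP)
c=robot.camera("wrist"); cv2.imwrite("pics/w7.png",c["img"][:,:,::-1])
c=robot.camera("side"); a=c["img"][:,:,::-1][140:270,190:320]; cv2.imwrite("pics/s7.png",cv2.resize(a,None,fx=4.5,fy=4.5,interpolation=cv2.INTER_CUBIC))
E
```

```text
time: 17.12
position: [0.5498, -0.1107, 0.1383]
tool_rot: [-0.257, -0.659, 0.687, -0.167]
ft_force: [0.5, 0.2, -0.6]
grip_width: 0.0002
cap [0.4582417  0.06477234 0.193     ]
t 17.12 pos [ 0.5498 -0.1107  0.1383] q [-0.52  0.53  2.14  1.98  0.24 -0.74] F [ 0.51  0.22 -0.65] w 0.0002
shift in current axes [ 0.0001  0.0265 -0.    ]
turn [0.1  0.05 0.13] shift in target axes [ 0.0001  0.0265 -0.0001]
```

View pics/w7.png

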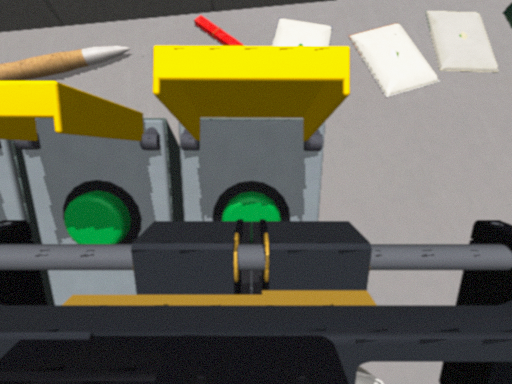

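View pics/s7.png

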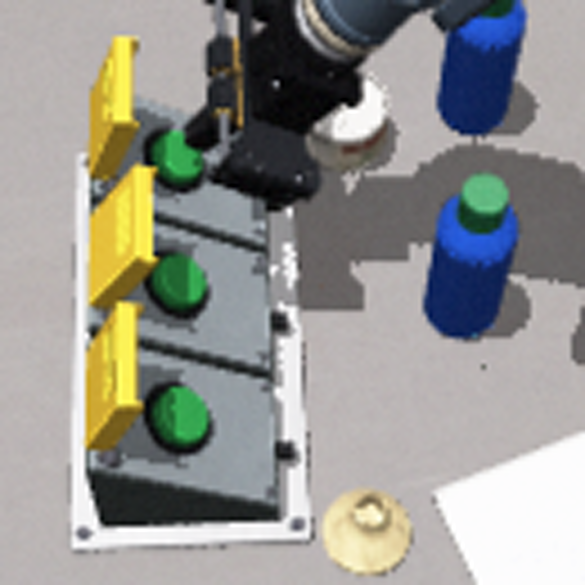

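```bash
python3 -m crank '[[[0,0,0,0,0.006,0,0],[0,0,0,0,0.006,0,0],[0,0,0,0,0.005,0,0],[0,0,0,0,0.004,0,0],[0,0,0,0,0.001,0,0]]]'; for i in 1; do python3 -m crank '[[[0,0,0,0,0.0006,0,0],[0,0,0,0,0.0006,0,0],[0,0,0,0,0.0006,0,0],[0,0,0,0,0.0006,0,0],[0,0,0,0,0.0006,0,0]]]';  done; cat > f.py <<'E'
from tgt import *
import sys
k=int(sys.argv[1]); o=robot.get_obs(); p=np.array(o["position"]); b=bay(k,0)
print("h along n %.4f"%((p-b)@n),"upslope %.4f lat %.4f"%((p-b)@u,(p-b)@py),"Fn %.2f"%(np.array(o["ft_force"])@n), "q",np.round(o["q"],2))
E
python3 f.py -1
```

```text
time: 17.85
position: [0.563, -0.115, 0.1207]
tool_rot: [-0.258, -0.659, 0.687, -0.166]
ft_force: [-0.6, 0.7, 1.6]
grip_width: 0.0003
time: 18.48
position: [0.5644, -0.1153, 0.1186]
tool_rot: [-0.258, -0.658, 0.687, -0.166]
ft_force: [-3.7, 0.9, 5.4]
grip_width: 0.0002
cap [0.4582417  0.06477234 0.193     ]
h along n 0.0017 upslope 0.0012 lat -0.0026 Fn 6.61 q [-0.51  0.58  2.11  2.12  0.25 -0.88]
```

```bash
for i in 1 2; do python3 -m crank '[[[0,0,0,0,0.0005,0,0],[0,0,0,0,0.0005,0,0],[0,0,0,0,0.0005,0,0],[0,0,0,0,0.0005,0,0],[0,0,0,0,0.0005,0,0]]]'; python3 f.py -1|tail -1;  done
```

```text
time: 19.1
position: [0.5661, -0.1155, 0.1163]
tool_rot: [-0.258, -0.659, 0.687, -0.166]
ft_force: [-1.2, 1.5, 3.4]
grip_width: 0.0006
h along n -0.0011 upslope 0.0012 lat -0.0026 Fn 3.58 q [-0.5   0.59  2.11  2.14  0.25 -0.89]
time: 19.73
position: [0.5677, -0.1162, 0.1141]
tool_rot: [-0.258, -0.658, 0.687, -0.166]
ft_force: [-0.2, 0.1, -0.2]
grip_width: 0.0003
h along n -0.0039 upslope 0.0014 lat -0.0031 Fn -0.01 q [-0.5   0.6   2.1   2.15  0.25 -0.9 ]
```

```bash
python3 -m crank '[[[0,0,0,0,0.0005,0,0],[0,0,0,0,0.0005,0,0],[0,0,0,0,0.0005,0,0],[0,0,0,0,0.0005,0,0],[0,0,0,0,0,0,0]]]'; python3 f.py -1|tail -1; python3 -m crank '[[[0,0,0,0,-0.005,0,0],[0,0,0,0,-0.007,0,0],[0,0,0,0,-0.008,0,0],[0,0,0,0,-0.008,0,0],[0,0,0,0,0,0,0]]]';python3 - <<'E'
from tgt import *
go(bay(0,0.018),RP)
E
```

```text
time: 20.35
position: [0.5686, -0.116, 0.1127]
tool_rot: [-0.258, -0.658, 0.687, -0.166]
ft_force: [-1.0, -0.2, 1.4]
grip_width: 0.0006
h along n -0.0056 upslope 0.0013 lat -0.0028 Fn 1.76 q [-0.5   0.6   2.1   2.16  0.25 -0.91]
time: 20.98
position: [0.5525, -0.1138, 0.1362]
tool_rot: [-0.258, -0.658, 0.687, -0.167]
ft_force: [-0.7, 0.6, 0.3]
grip_width: 0.0005
cap [0.4582417  0.06477234 0.193     ]
t 20.98 pos [ 0.5525 -0.1138  0.1362] q [-0.52  0.53  2.13  2.    0.24 -0.76] F [-0.68  0.59  0.27] w 0.0005
shift in current axes [ 0.0015  0.0049 -0.1167]
turn [-0.04 -0.04 -0.02] shift in target axes [ 0.0014  0.005  -0.1167]
```

Bay 3 snapped (6.6 → 3.6 → 0 N). On to bay 2.

```bash
python3 -m crank '[[[0,0,0,0,0,-0.022,0],[0,0,0,0,0,-0.024,0],[0,0,0,0,0,-0.024,0],[0,0,0,0,0,-0.024,0],[0,0,0,0.0015,0,-0.023,0]]]'; python3 -m crank '[[[0,0,0,0,0.006,0,0],[0,0,0,0,0.006,0,0],[0,0,0,0,0.003,0,0],[0,0,0,0,0.002,0,0],[0,0,0,0,0.0,0,0]]]'; python3 f.py 0|tail -1
```

```text
time: 21.6
position: [0.5677, 0.0031, 0.1347]
tool_rot: [-0.258, -0.658, 0.687, -0.166]
ft_force: [1.1, -0.3, -0.4]
grip_width: 0.0001
time: 22.22
position: [0.577, 0.0004, 0.1206]
tool_rot: [-0.258, -0.658, 0.687, -0.166]
ft_force: [0.3, -0.1, 0.8]
grip_width: 0.0001
h along n 0.0051 upslope -0.0002 lat -0.0003 Fn 0.48 q [-0.22  0.58  2.1   2.84  0.16 -1.34]
```

```bash
for i in 1 2; do python3 -m crank '[[[0,0,0,0,0.0006,0,0],[0,0,0,0,0.0006,0,0],[0,0,0,0,0.0006,0,0],[0,0,0,0,0.0006,0,0],[0,0,0,0,0.0006,0,0]]]'>/dev/null; python3 f.py 0|tail -1;  done
```

```text
h along n 0.0023 upslope -0.0001 lat 0.0003 Fn 2.65 q [-0.22  0.59  2.1   2.85  0.16 -1.35]
h along n -0.0008 upslope -0.0001 lat 0.0003 Fn 1.31 q [-0.22  0.59  2.1   2.86  0.16 -1.36]
```

```bash
for i in 1 2; do python3 -m crank '[[[0,0,0,0,0.0006,0,0],[0,0,0,0,0.0006,0,0],[0,0,0,0,0.0006,0,0],[0,0,0,0,0.0006,0,0],[0,0,0,0,0.0006,0,0]]]'>/dev/null; python3 f.py 0|tail -1;  done
```

```text
h along n -0.0038 upslope -0.0001 lat 0.0003 Fn 2.38 q [-0.22  0.6   2.09  2.87  0.17 -1.36]
h along n -0.0058 upslope -0.0001 lat 0.0003 Fn 15.74 q [-0.21  0.6   2.09  2.87  0.17 -1.37]
```

```bash
python3 -m crank '[[[0,0,0,0,-0.006,0,0],[0,0,0,0,-0.008,0,0],[0,0,0,0,-0.008,0,0],[0,0,0,0,0,-0.012,0],[0,0,0,0,0,-0.012,0]]]'; python3 -m crank '[[[0,0,0,0,0,-0.014,0],[0,0,0,0,0,-0.014,0],[0,0,0,0,0,-0.014,0],[0,0,0,0,0,-0.014,0],[0,0,0,0,0,-0.014,0]]]'; python3 - <<'E'
from tgt import *
go(bay(1,0.018),RP)
E
```

```text
time: 25.35
position: [0.5745, 0.0257, 0.1295]
tool_rot: [-0.258, -0.658, 0.687, -0.166]
ft_force: [-0.6, 0.5, 0.6]
grip_width: 0.0004
time: 25.98
position: [0.584, 0.0955, 0.1293]
tool_rot: [-0.258, -0.659, 0.687, -0.166]
ft_force: [-0.3, -0.2, 0.6]
grip_width: 0.0007
cap [0.4582417  0.06477234 0.193     ]
t 25.98 pos [0.584  0.0955 0.1293] q [ 0.02  0.57  2.04  3.99  0.12 -2.29] F [-0.34 -0.19  0.63] w 0.0007
shift in current axes [-0.     -0.0024 -0.0191]
turn [-0.01 -0.05  0.01] shift in target axes [-0.     -0.0024 -0.0191]
```

```bash
python3 -m crank '[[[0,0,0,0,0,-0.010,0],[0,0,0,0,0,-0.009,0],[0,0,0,0,0.004,0,0],[0,0,0,0,0.004,0,0],[0,0,0,0,0.002,0,0]]]';python3 f.py 1|tail -1;for i in 1 2; do python3 -m crank '[[[0,0,0,0,0.0006,0,0],[0,0,0,0,0.0006,0,0],[0,0,0,0,0.0006,0,0],[0,0,0,0,0.0006,0,0],[0,0,0,0,0.0006,0,0]]]'>/dev/null; python3 f.py 1|tail -1;  done
```

```text
time: 26.6
position: [0.5924, 0.1128, 0.1207]
tool_rot: [-0.258, -0.658, 0.687, -0.166]
ft_force: [-1.6, 1.0, 0.4]
grip_width: 0.0004
h along n 0.0051 upslope -0.0000 lat -0.0008 Fn 1.26 q [ 0.06  0.6   2.01  4.14  0.13 -2.4 ]
h along n 0.0023 upslope -0.0000 lat -0.0009 Fn 1.79 q [ 0.06  0.6   2.01  4.11  0.13 -2.38]
h along n -0.0008 upslope -0.0000 lat -0.0008 Fn 1.86 q [ 0.06  0.61  2.01  4.09  0.14 -2.35]
```

```bash
for i in 1 2; do python3 -m crank '[[[0,0,0,0,0.0006,0,0],[0,0,0,0,0.0006,0,0],[0,0,0,0,0.0006,0,0],[0,0,0,0,0.0006,0,0],[0,0,0,0,0.0006,0,0]]]'>/dev/null; python3 f.py 1|tail -1;  done
```

```text
h along n -0.0038 upslope -0.0000 lat -0.0007 Fn 2.66 q [ 0.06  0.62  2.01  4.07  0.14 -2.33]
h along n -0.0060 upslope -0.0001 lat -0.0007 Fn 13.25 q [ 0.06  0.62  2.    4.04  0.14 -2.31]
```

```bash
cat > hood.py <<'E'
from simp import *
ax=Rz.apply([1,0,0])
RH=frame([0,0,-1],ax)   # after +/-90 turn
RH2=frame([0,0,-1],-ax); RD=frame([0,0,-1],-py)
def hinge(k): return pan(s.x,B(s.x[3]+.058,k,.002))
def F(k,th,r,off):
    d=-u*np.cos(th)+n*np.sin(th); e=u*np.sin(th)+n*np.cos(th)
    return hinge(k)+r*d+(.020+off)*e+np.array([0,0,.008])
E
python3 - <<'E'
from hood import *
o=robot.get_obs(); q=np.array(o["q"])
R0=Rot.from_quat(o["tool_rot"]).as_matrix(); p0=np.array(o["position"])
for Ra in(RH,RH2): print("turn from RD",(Rot.from_matrix(RD).inv()*Rot.from_matrix(Ra)).as_rotvec(degrees=True))
for k in(1,0):
  print("start",(hinge(k)+ax*.05+np.array([0,0,.185+.008-hinge(k)[2]])).round(3),"path",[F(k,t,.065,.012).round(3).tolist() for t in (1.8,1.4,1.0,.6,.3,0)])
Wp=np.array([.50,-.06,.25]); W2=np.array([.50,.0,.30])
w1=hinge(1)+ax*.05; w1[2]=.27; w1b=w1.copy(); w1b[2]=.193
q=sim([(p0,R0),(bay(1,.018),RP),(bay(-.5,.02),RP),(bay(-.5,.10),RP),(W2,RD),(W2,RH2),(w1,RH2),(w1b,RH2),(F(1,1,.065,.012),RH2),(F(1,0,.065,.0),RH2)],q)
E
```

```text
cap [0.4582417  0.06477234 0.193     ]
turn from RD [  0. -90.   0.]
turn from RD [ 0. 90.  0.]
start [0.703 0.099 0.193] path [[0.659, 0.105, 0.214], [0.631, 0.108, 0.21], [0.606, 0.112, 0.196], [0.589, 0.114, 0.173], [0.583, 0.115, 0.152], [0.583, 0.115, 0.13]]
start [ 0.688 -0.014  0.193] path [[0.644, -0.008, 0.214], [0.616, -0.005, 0.21], [0.591, -0.001, 0.196], [0.574, 0.001, 0.173], [0.568, 0.002, 0.152], [0.568, 0.002, 0.13]]
[ 0.06  0.61  2.01  4.08  0.14 -2.34] dq 0.03 err 0.0 0.0
[ 0.06  0.6   2.01  4.11  0.13 -2.38] dq 0.03 err 0.0 0.0
[ 0.06  0.6   2.02  4.14  0.13 -2.41] dq 0.03 err 0.0 0.0
[ 0.06  0.59  2.02  4.18  0.13 -2.45] dq 0.04 err 0.0 0.0
[ 0.06  0.58  2.02  4.22  0.13 -2.48] dq 0.04 err 0.0 0.0
[ 0.06  0.57  2.02  4.26  0.13 -2.52] dq 0.04 err 0.0 0.0
--
[-0.    0.56  2.05  3.88  0.11 -2.2 ] dq 0.38 err 0.0 0.0
[-0.07  0.56  2.08  3.47  0.11 -1.84] dq 0.42 err 0.0 0.0
[-0.15  0.55  2.1   3.09  0.12 -1.53] dq 0.38 err 0.0 0.0
[-0.22  0.55  2.12  2.79  0.14 -1.29] dq 0.3 err 0.0 0.0
[-0.29  0.54  2.13  2.55  0.16 -1.11] dq 0.24 err 0.0 0.0
[-0.37  0.54  2.13  2.
[... 1884 characters left out ...]
r 0.0271 11.2
[-0.14  0.6   1.45  0.23  1.05  2.83] dq 0.04 err 0.0268 11.2
[-0.14  0.58  1.49  0.24  1.02  2.83] dq 0.04 err 0.0266 11.2
[-0.14  0.56  1.53  0.24  1.    2.83] dq 0.04 err 0.0264 11.3
[-0.15  0.54  1.58  0.24  0.98  2.83] dq 0.04 err 0.0262 11.3
[-0.15  0.52  1.62  0.25  0.97  2.83] dq 0.04 err 0.026 11.3
--
[-0.14  0.54  1.63  0.25  0.93  2.83] dq 0.03 err 0.0251 11.3
[-0.14  0.55  1.65  0.26  0.9   2.83] dq 0.03 err 0.0241 11.2
[-0.14  0.57  1.67  0.26  0.87  2.83] dq 0.03 err 0.0231 11.2
[-0.14  0.58  1.68  0.27  0.84  2.83] dq 0.03 err 0.0222 11.1
[-0.13  0.6   1.7   0.27  0.81  2.83] dq 0.03 err 0.0212 11.0
[-0.13  0.61  1.71  0.28  0.77  2.83] dq 0.03 err 0.0203 10.9
--
```

```bash
python3 -m crank '[[[0,0,0,0,-0.006,0,0],[0,0,0,0,-0.01,0,0],[0,0,0,0,-0.008,0,0],[0,0,0,0,0,0.012,0],[0,0,0,0,0,0.013,0]]]'; python3 -m crank '[[[0,0,0,0,0,0.014,0],[0,0,0,0,0,0.014,0],[0,0,0,0,0,0.015,0],[0,0,0,0,0,0.016,0],[0,0,0,0,0,0.018,0]]]'; python3 -m crank '[[[0,0,0,0,0,0.02,0],[0,0,0,0,0,0.022,0],[0,0,0,0,0,0.024,0],[0,0,0,0,-0.015,0,0],[0,0,0,0,-0.015,0,0]]]'; python3 - <<'E'
from hood import *
go([.5,0,.3],RD)
E
```

```text
time: 29.72
position: [0.5825, 0.0894, 0.1309]
tool_rot: [-0.258, -0.659, 0.687, -0.167]
ft_force: [0.4, 0.1, 1.3]
grip_width: 0.0004
time: 30.35
position: [0.572, 0.0125, 0.1306]
tool_rot: [-0.258, -0.658, 0.687, -0.167]
ft_force: [0.7, 0.4, -0.1]
grip_width: 0.0008
time: 30.98
position: [0.5457, -0.051, 0.1553]
tool_rot: [-0.258, -0.658, 0.687, -0.166]
ft_force: [-0.2, -0.4, -0.1]
grip_width: 0.0005
cap [0.4582417  0.06477234 0.193     ]
t 30.98 pos [ 0.5457 -0.051   0.1553] q [-0.37  0.48  2.16  2.15  0.16 -0.78] F [-0.22 -0.42 -0.15] w 0.0005
shift in current axes [-0.0401 -0.1486 -0.0442]
turn [ -0.05  -0.11 -34.98] shift in target axes [ 0.0522 -0.1447 -0.0444]
```

```bash
python3 -m crank '[[[0,0,0,0,-0.02,0,0],[0,0,0,0,-0.02,0,0],[0,0,0,0,-0.02,0,0],[0,0,-1.5,0,-0.015,0,0],[0,0,-1.5,0,-0.015,0,0]]]'; python3 -m crank '[[[0,0,-2,0,-0.01,0,0],[0,0,-3,0,-0.01,0,0],[0,0,-4,0,0,0,0],[0,0,-6,0,0,0,0],[0,0,-8,0,0,-0.02,0]]]';  python3 - <<'E'
from hood import *
w1=hinge(1)+ax*.05; w1[2]=.27
go(w1,RH); go(w1,RD)
E
```

```text
time: 31.6
position: [0.5035, -0.0417, 0.2198]
tool_rot: [-0.247, -0.665, 0.687, -0.157]
ft_force: [-0.7, 0.1, -0.2]
grip_width: 0.0005
time: 32.22
position: [0.4952, -0.0213, 0.2369]
tool_rot: [-0.109, -0.701, 0.705, -0.015]
ft_force: [0.6, 0.9, -0.6]
grip_width: 0.0007
cap [0.4582417  0.06477234 0.193     ]
t 32.23 pos [ 0.4952 -0.0213  0.2369] q [-0.29  0.28  1.87  0.05  0.82  1.39] F [ 0.59  0.87 -0.62] w 0.0007
shift in current axes [-0.1932  0.0017 -0.1465]
turn [ -7.61 -89.63  -8.22] shift in target axes [-0.1468 -0.0331  0.1902]
t 32.23 pos [ 0.4952 -0.0213  0.2369] q [-0.29  0.28  1.87  0.05  0.82  1.39] F [ 0.59  0.87 -0.62] w 0.0007
shift in current axes [-0.1932  0.0017 -0.1465]
turn [  0.39   0.12 -10.08] shift in target axes [-0.1902 -0.0331 -0.1468]
```

```bash
python3 -m crank '[[[0,0,-5,0,-0.02,0,0],[0,0,-5,0,-0.025,0,0],[0,-10,0,0,0,0,0],[0,-10,0,0,0,0,0],[0,-10,0,0,0,0,0]]]' >/dev/null; python3 -m crank '[[[0,-10,0,0,0,0,0],[0,-10,0,0,0,0,0],[0,-10,0,0,0,0,0],[0,-10,0,0,0,0,0],[0,-10,0,0,0,0,0]]]';  python3 - <<'E'
from hood import *
w1=hinge(1)+ax*.05; w1[2]=.28
go(w1,RH)
E
```

```text
time: 33.48
position: [0.4899, -0.0202, 0.281]
tool_rot: [-0.417, 0.569, -0.568, 0.423]
ft_force: [0.4, 0.2, 0.1]
grip_width: 0.0006
cap [0.4582417  0.06477234 0.193     ]
t 33.48 pos [ 0.4899 -0.0202  0.281 ] q [-0.27  0.28  1.7   0.01  1.16  0.02] F [0.36 0.2  0.06] w 0.0006
shift in current axes [-0.1763  0.0031  0.1692]
turn [-0.26 -9.37 -0.46] shift in target axes [-0.1464  0.001   0.1956]
```

```bash
python3 -m crank '[[[-0.3,-9.4,-0.5,0,0,0,0],[0,0,0,-0.0366,0,0.0489,0],[0,0,0,-0.0366,0,0.0489,0],[0,0,0,-0.0366,0,0.0489,0],[0,0,0,-0.0366,0,0.0489,0]]]';  python3 - <<'E'
from hood import *
import cv2
w1=hinge(1)+ax*.05; w1[2]=.195
go(w1,RH)
for nme in("side","wrist"):
 c=robot.camera(nme); a=c["img"][:,:,::-1]
 if nme=="side": a=cv2.resize(a[130:270,180:320],None,fx=4.2,fy=4.2,interpolation=cv2.INTER_CUBIC)
 cv2.imwrite(f"pics/{nme}8.png",a)
E
```

```text
time: 34.1
position: [0.7056, 0.0985, 0.2806]
tool_rot: [0.464, -0.534, 0.534, -0.463]
ft_force: [0.8, -0.9, 0.7]
grip_width: 0.0004
cap [0.4582417  0.06477234 0.193     ]
t 34.1 pos [0.7056 0.0985 0.2806] q [-0.02  0.61  1.13 -0.    1.4   0.12] F [ 0.79 -0.86  0.72] w 0.0004
shift in current axes [ 0.0001  0.0856 -0.0021]
turn [ 0.03 -0.3   0.05] shift in target axes [ 0.0002  0.0856 -0.0022]
```

View pics/side8.png

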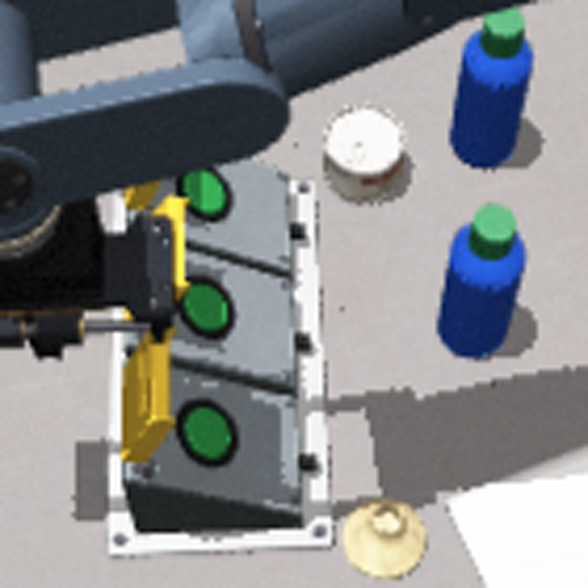

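View pics/wrist8.png

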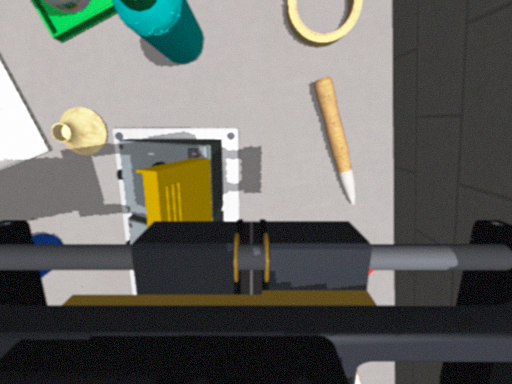

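```bash
python3 -m crank '[[[0,0,0,0,0.027,0,0],[0,0,0,0,0.027,0,0],[0,0,0,0,0.026,-0.002,0],[0,0,0,0,0,-0.018,0],[0,0,0,0,0,-0.018,0]]]'; python3 -m crank '[[[0,0,0,0,-0.002,-0.012,0],[0,0,0,0,-0.002,-0.012,0],[0,0,0,0,0,-0.012,0],[0,0,0,0,0.004,-0.013,0],[0,0,0,0,0.006,-0.013,0]]]';  python3 - <<'E'
from hood import *
import cv2
go(hinge(1)-ax*.066+np.array([0,0,.173-hinge(1)[2]]),RH)
c=robot.camera("side"); a=c["img"][:,:,::-1]; a=cv2.resize(a[130:270,180:320],None,fx=4.2,fy=4.2,interpolation=cv2.INTER_CUBIC)
cv2.imwrite(f"pics/side9.png",a)
E
```

```text
time: 34.83
position: [0.6647, 0.1023, 0.1999]
tool_rot: [-0.465, 0.534, -0.533, 0.463]
ft_force: [-0.6, 0.1, -0.0]
grip_width: 0.0007
time: 35.45
position: [0.604, 0.1115, 0.1949]
tool_rot: [-0.464, 0.534, -0.534, 0.464]
ft_force: [1.4, 0.2, -0.1]
grip_width: 0.0004
cap [0.4582417  0.06477234 0.193     ]
t 35.45 pos [0.604  0.1115 0.1949] q [ 0.    0.55  1.5  -0.    1.09  0.14] F [ 1.42  0.21 -0.13] w 0.0004
shift in current axes [-0.0005  0.0219 -0.0157]
turn [ 0.04 -0.31  0.01] shift in target axes [-0.0006  0.0219 -0.0157]
```

View pics/side9.png

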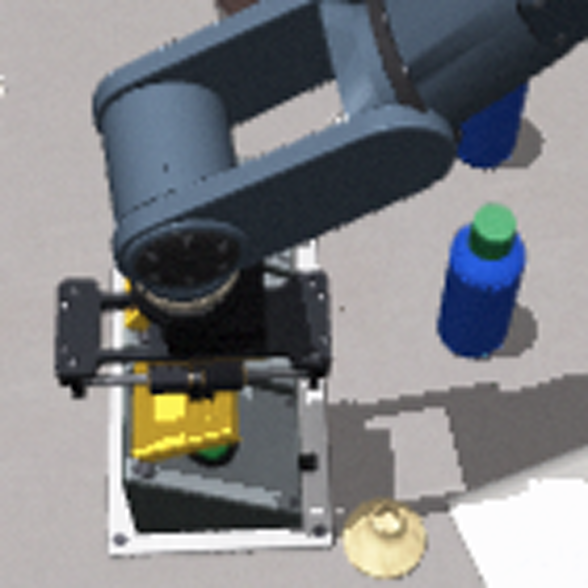

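```bash
python3 -m crank '[[[0,0,0,0,0.010,-0.008,0],[0,0,0,0,0.012,-0.008,0],[0,0,0,0,0.01,-0.003,0],[0,0,0,0,0.01,-0.002,0],[0,0,0,0,0.008,0,0]]]'; python3 -m crank '[[[0,0,0,0,0.005,0,0],[0,0,0,0,0.003,0,0],[0,0,0,0,0.002,0,0],[0,0,0,0,0.002,0,0],[0,0,0,0,0,0,0]]]'; python3 f.py 1|tail -1
```

```text
time: 36.12
position: [0.5834, 0.1143, 0.1439]
tool_rot: [-0.464, 0.534, -0.533, 0.463]
ft_force: [-1.0, -0.7, 0.2]
grip_width: 0.0006
time: 36.75
position: [0.5842, 0.1143, 0.133]
tool_rot: [-0.464, 0.534, -0.534, 0.464]
ft_force: [1.2, -0.6, 0.4]
grip_width: 0.0003
h along n 0.0200 upslope 0.0002 lat -0.0005 Fn -0.46 q [ 0.01  0.61  1.6  -0.    0.93  0.15]
```

```bash
for i in 1 2; do python3 -m crank '[[[0,0,0,0,0.0008,0,0],[0,0,0,0,0.0008,0,0],[0,0,0,0,0.0008,0,0],[0,0,0,0,0.0006,0,0],[0,0,0,0,0,0,0]]]'|sed -n 2,4p; done
```

```text
position: [0.5838, 0.1143, 0.1298]
tool_rot: [-0.464, 0.534, -0.534, 0.463]
ft_force: [1.1, 0.6, 0.7]
position: [0.5838, 0.1143, 0.1268]
tool_rot: [-0.464, 0.534, -0.534, 0.463]
ft_force: [-0.0, -0.0, -0.8]
```

```bash
python3 -m crank '[[[0,0,0,0,0.0008,0,0],[0,0,0,0,0.0008,0,0],[0,0,0,0,0.0008,0,0],[0,0,0,0,0.0006,0,0],[0,0,0,0,0,0,0]]]'|sed -n 2,4p; python3 - <<'E'
from rig import robot
import cv2
c=robot.camera("side"); a=c["img"][:,:,::-1]; a=cv2.resize(a[130:270,180:320],None,fx=4.2,fy=4.2,interpolation=cv2.INTER_CUBIC)
cv2.imwrite(f"pics/side10.png",a)
c=robot.camera("wrist"); cv2.imwrite(f"pics/w10.png",c["img"][:,:,::-1])
E
```

```text
position: [0.5841, 0.1143, 0.1261]
tool_rot: [0.464, -0.534, 0.534, -0.464]
ft_force: [-3.5, 0.2, 13.1]
```

View pics/side10.png

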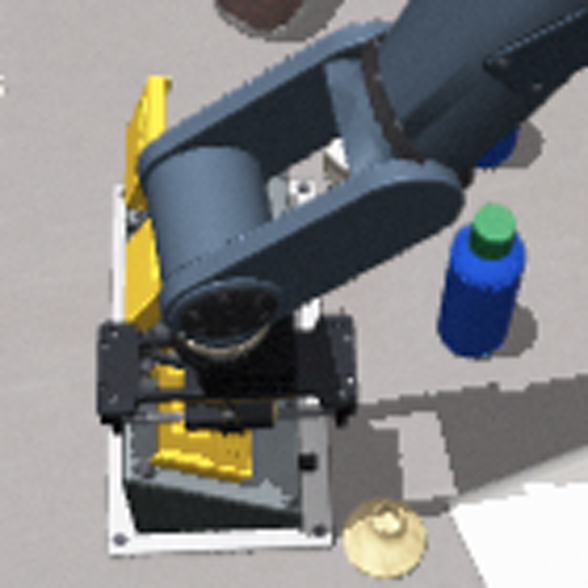

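View pics/w10.png

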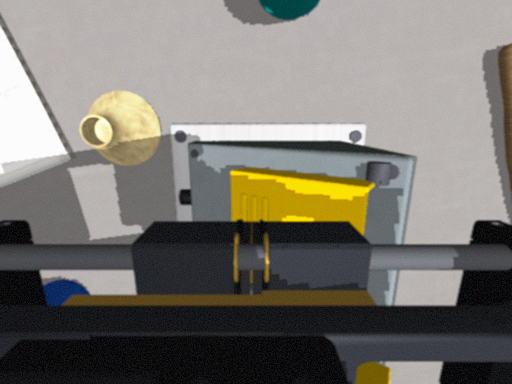

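```bash
python3 -m crank '[[[0,0,0,0,-0.03,0,0],[0,0,0,0,-0.06,0,0],[0,0,0,0,-0.06,0,0],[0,0,0,0.03,0,0.04,0],[0,0,0,0.04,0,0.04,0]]]'; python3 -m crank '[[[0,0,0,0.04,0,0.04,0],[0,0,0,0.004,0,0,0],[0,0,0,0,0,0,0],[0,0,0,0,0,0,0],[0,0,0,0,0,0,0]]]';python3 - <<'E'
from hood import *
import cv2
w1=hinge(0)+ax*.05; w1[2]=.2
go(w1,RH)
c=robot.camera("wrist"); cv2.imwrite(f"pics/w11.png",c["img"][:,:,::-1])
c=robot.camera("side"); a=c["img"][:,:,::-1]; a=cv2.resize(a[130:270,180:320],None,fx=4.2,fy=4.2,interpolation=cv2.INTER_CUBIC)
cv2.imwrite(f"pics/side11.png",a)
E
```

```text
time: 39.35
position: [0.6545, 0.0341, 0.2756]
tool_rot: [0.464, -0.533, 0.534, -0.465]
ft_force: [0.9, 0.4, -0.0]
grip_width: 0.0007
time: 39.98
position: [0.6864, -0.0139, 0.2741]
tool_rot: [-0.464, 0.534, -0.533, 0.464]
ft_force: [-0.4, -0.2, -0.2]
grip_width: 0.0005
cap [0.4582417  0.06477234 0.193     ]
t 39.98 pos [ 0.6864 -0.0139  0.2741] q [-0.18  0.58  1.21 -0.    1.35 -0.04] F [-0.41 -0.19 -0.23] w 0.0005
shift in current axes [0.0003 0.0741 0.0019]
turn [ 0.06 -0.21  0.  ] shift in target axes [0.0003 0.0741 0.0018]
```

View pics/w11.png

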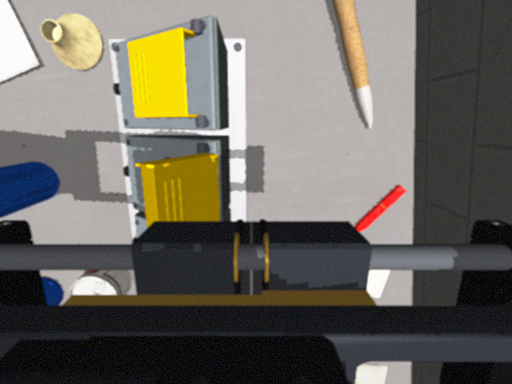

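View pics/side11.png

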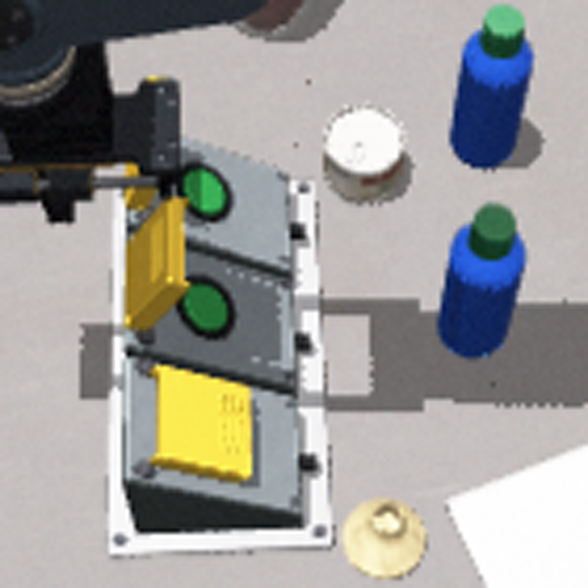

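```bash
python3 -m crank '[[[0,0,0,0,0.025,0,0],[0,0,0,0,0.025,0,0],[0,0,0,0,0.024,0,0],[0,0,0,0,0,-0.018,0],[0,0,0,0,0,-0.018,0]]]'; python3 -m crank '[[[0,0,0,0,-0.002,-0.012,0],[0,0,0,0,-0.002,-0.012,0],[0,0,0,0,0,-0.012,0],[0,0,0,0,0.004,-0.013,0],[0,0,0,0,0.006,-0.013,0]]]';  python3 - <<'E'
from hood import *
go(hinge(0)-ax*.066+np.array([0,0,.173-hinge(0)[2]]),RH)
E
```

```text
time: 40.7
position: [0.6505, -0.0097, 0.1993]
tool_rot: [-0.464, 0.534, -0.533, 0.463]
ft_force: [-0.4, -0.1, -0.1]
grip_width: 0.0004
time: 41.32
position: [0.5892, -0.0016, 0.1939]
tool_rot: [-0.464, 0.534, -0.534, 0.464]
ft_force: [0.7, 0.2, -0.2]
grip_width: 0.0005
cap [0.4582417  0.06477234 0.193     ]
t 41.33 pos [ 0.5892 -0.0016  0.1939] q [-0.19  0.52  1.56 -0.    1.06 -0.05] F [ 0.74  0.24 -0.17] w 0.0005
shift in current axes [-0.0005  0.0209 -0.0162]
turn [ 0.02 -0.31  0.02] shift in target axes [-0.0006  0.0209 -0.0162]
```

```bash
python3 -m crank '[[[0,0,0,0,0.010,-0.008,0],[0,0,0,0,0.011,-0.008,0],[0,0,0,0,0.01,-0.003,0],[0,0,0,0,0.01,-0.002,0],[0,0,0,0,0.008,0,0]]]'; python3 -m crank '[[[0,0,0,0,0.006,0,0],[0,0,0,0,0.005,0,0],[0,0,0,0,0.003,0,0],[0,0,0,0,0.001,0,0],[0,0,0,0,0,0,0]]]';  python3 -m crank '[[[0,0,0,0,0.001,0,0],[0,0,0,0,0.001,0,0],[0,0,0,0,0.0008,0,0],[0,0,0,0,0.0006,0,0],[0,0,0,0,0,0,0]]]'
```

```text
time: 41.95
position: [0.5686, 0.0014, 0.144]
tool_rot: [-0.464, 0.534, -0.533, 0.463]
ft_force: [-1.3, -0.2, 1.0]
grip_width: 0.0007
time: 42.58
position: [0.5691, 0.0012, 0.1301]
tool_rot: [-0.464, 0.534, -0.534, 0.464]
ft_force: [-0.3, -0.3, 0.1]
grip_width: 0.0007
time: 43.2
position: [0.5691, 0.0013, 0.1271]
tool_rot: [-0.464, 0.534, -0.534, 0.464]
ft_force: [-1.2, 0.8, 4.8]
grip_width: 0.0007
```

```bash
python3 -m crank '[[[0,0,0,0,0.001,0,0],[0,0,0,0,0.0006,0,0],[0,0,0,0,0,0,0],[0,0,0,0,0,0,0],[0,0,0,0,0,0,0]]]'|sed -n 2,4p;  python3 -m crank '[[[0,0,0,0,-0.03,0,0],[0,0,0,0,-0.06,0,0],[0,0,0,0,-0.06,0,0],[0,0,0,0,-0.03,-0.05,0],[0,0,0,0,0,-0.05,0]]]'; python3 - <<'E'
from h import *
from rig import robot
import cv2
for nme in("side","top","wrist"):
 c=robot.camera(nme); a=c["img"][:,:,::-1]
 if nme=="side": a=cv2.resize(a[130:340,180:330],None,fx=2.8,fy=2.8,interpolation=cv2.INTER_CUBIC)
 cv2.imwrite(f"pics/{nme}12.png",a)
E
```

```text
position: [0.5692, 0.0013, 0.1267]
tool_rot: [0.464, -0.534, 0.534, -0.464]
ft_force: [-3.1, 0.2, 12.0]
time: 44.45
position: [0.4709, 0.015, 0.3075]
tool_rot: [0.463, -0.532, 0.535, -0.465]
ft_force: [-0.9, 0.9, -0.8]
grip_width: 0.0002
```

View pics/side12.png

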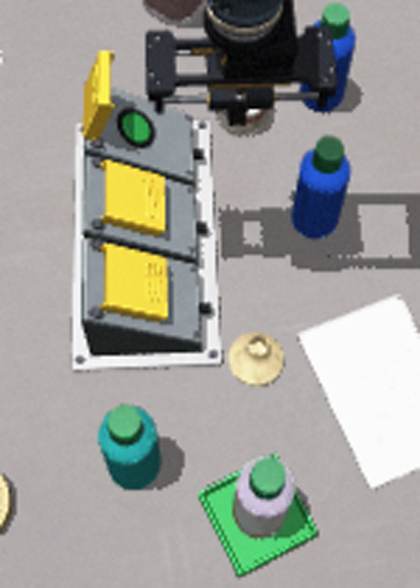

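View pics/top12.png

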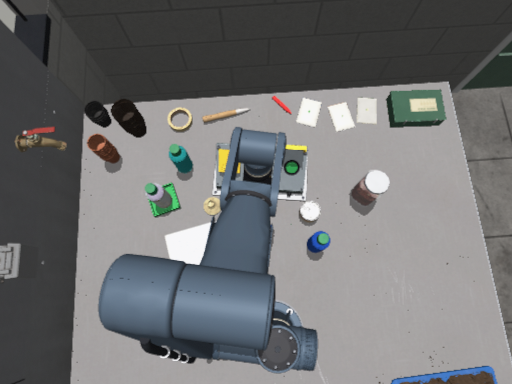

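View pics/wrist12.png

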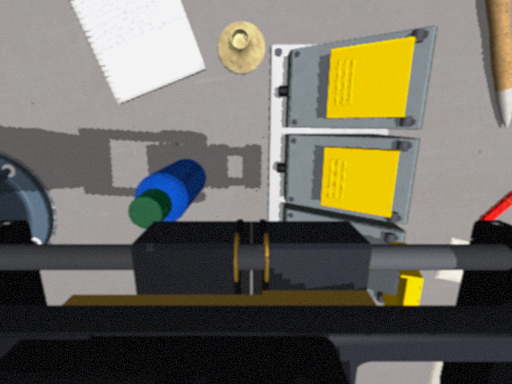

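```bash
python3 -c "
from rig import robot
print(robot.get_obs()['joint_velocities']); print(robot.hand_in())"
```

```text
[-0.00592788  0.04789708 -0.09114498 -0.00258618 -0.03007866  0.00224758]
the job is handed in; nothing more can be done
None
```

The job is done and handed in at about 44.6 s of the 72 s allowed; the hand-in gave no verdict.

**Bottle:** I picked up the lilac bottle by its green cap and stood it in the green tray. I released it about 3 mm from the tray centre I measured. The last side picture shows it upright inside the tray.

**Buttons:** I pressed each one slowly, square to its panel, and watched the force:

| Bay | Force while pressing | Result |
|---|---|---|
| Right (bay 3) | rose to 6.6 N, eased to 3.6 N, then about 0 N as it ran in | snapped, sound |
| Middle (bay 2) | 1.3 to 2.7 N, then the stop at about 16 N | soft |
| Left (bay 1) | 1.3 to 2.7 N, then the stop at about 13 N | soft |

**Hoods:** I shut the left and middle hoods, pressing each closed with 12 to 13 N. The right hood stands open.

**Last pictures:** The side, top and wrist views show two hoods lying on their boxes and one open. By eye, the jar, tin and rose are where they were at the start. The robot stood clear, with the fingertips at about 0.30 m.

**What went wrong or was not measured:**
- My first approach to the left button brought the last joint to its 2.85 rad limit with the wrist nearly straight. I backed off before touching anything and came in with a different wrist position.
- The triangulated cap height came out about 15 mm low because the view mixed the cap's top and side. I used the wrist camera's position for the grasp instead.
- I judged the button travel and hood angles from force, tool position and pictures, as they cannot be read directly.

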